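# Dial the code, draw the bolt and open the drill case

### The arm

A 6-joint arm with a two-finger parallel gripper is mounted at the origin on a cart in front of the work surface, level with it; the furniture and walls round the work are solid. World frame = base frame: x ahead of the robot, y to its left, z up, the work surface at z = 0. Lengths are in m, angles in degrees, forces in N, time in s.
With the tool pointing down it reaches from about 0.35 to 0.875 m from the base axis. Payload 4.2 kg.
Tool frame: the origin (TCP) lies at the very end of the fingers, on their centre line; the grasp point (between the pads) lies 19 mm behind it; z points along the fingers, y is the line along which they close (so a half turn about z gives the same grasp; the last joint's range is limited). The gripper opens to 87 mm and grips with 3 to 60 N. Pads are 19 mm wide; open, the fingers measure 117 mm over their backs; the gripper's body (75 mm by 190 mm) begins 51 mm behind the grasp point.
Start: joints at [78.931, 22.042, 0.453, 0, -68.411, -14.817], TCP at [0.273, 0.562, 0.223] pointing down, gripper open.
Joint ranges: [-179.83, 179.83], [-69.29, 118.12], [-61.27, 80.66], [-181.25, 117.63], [-171.15, -9.14], [-177.46, 177.46]. Speed limits (degrees/s): [159.86, 159.86, 180, 180, 180, 180].

### API

Orientations are given as a 3x3 rotation matrix whose columns are the frame's x, y, z axes.
In Python, from station import monitor, cams, ticket gives the robot as it stands.
- The arm moves only by the tool drive_tool, never from a script. Its argument "moves" is a list of rows, each an object with "delta_pos": the shift along the tool's x, y, z in mm, a list of three; "turn": the turn about the tool's z in rad; "claw": the opening, from 0 (shut) to 1 (fully open). A call has 1 to 12 rows; each row shifts and turns the commanded pose from where the row before left it, along the tool's axes as they then stand; what a row does not reach is not made up. A row lasts 1/8 s, in which the tool goes at most 62.5 mm and 10.7 degrees, less where a joint would pass 70% of its speed; a pose out of reach is approached as far as the arm can. A call is refused whole if a number of a shift passes 62.5 or a number of a turn 0.188, either way. A call with a gripper value outside its range is refused whole. The fingers move at their own pace and stop on an object; the grip force is fixed at half the most. Time passes only in rows, so rows that do not move let the fingers close. It gives the time, the measured TCP pose, the force, the opening and the grip force at its end, in the units of the state.
- monitor.sense(): the state, without advancing time (a new reading comes with each control period).
- cams.capture(name): name is "side" or "top"; returns a dict with "color" (400x640x3 uint8, red, green, blue), "range_z" (400x640 float32, m along the optical axis (not along the pixel's ray), 0 where there is no reading), "vertical_fov" (degrees; the focal length in pixels is half the picture's height over the tangent of half this angle, whatever the lens; pixels are square), "cx", "cy" (the principal point, pixels), "extrinsics" (4x4, takes a point from camera to world coordinates). Camera axes: x right, y down, z forward; pixel columns grow to the right and rows downward; lengths in m; the calibration is good to about 2 mm. A picture is of the moment at which its call begins.
- ticket.finish_job(): hands the job in; it is judged then, once.
The state is a dict: "time_s": time; "joints": joint angles; "joint_velocities": joint speeds; "effort": joint torques, N m; "tcp_pos": TCP position; "ee_rot": TCP orientation; "wrist_force": force on the tool from outside, world axes, zero at the start; "moment": the same for the moment, N m; "gripper_width": opening from 0.0 (shut) to 1.0 (fully open); "gripper_force": force on a finger pad.
Only numpy, scipy, OpenCV 4.12 (cv2) and the standard library are available. Lean on these libraries where they do the work, as an engineer would, in place of code of your own. Each camera call takes 0.05 s, during which the arm holds its last target. There are 200 camera calls.

### The job

The drill-bit case bolted to the bench is locked. With the fingertips roll the three number dials on its front so that they read 4 7 2 from left to right, each digit squarely at the index marks, pressing a dial only lightly (never 20 N or more), then slide the thumb slide beside them fully to the left to draw the bolt, and raise the lid by its bail handle to about 75 degrees, where its stiff hinge holds it. Leave the dials at the code and don't disturb the loose things around.

Things in the scene. Friction and masses are not known exactly. Their poses are not given: they have to be found in the camera images.
- case: low grey steel box with a lid, 140 (x) x 230 (y) x 77 mm high closed, bolted to the bench; dark cast lock housing on its front, 52 mm deep, 158 mm wide, its top at 85 mm. Origin: centre of the box's underside on the bench; x points to the back (hinge side), y to the left as seen from the front, z up; +x lies within 20 degrees of the robot's own x
- dial1_top (a point): topmost point of the left dial, in the middle of its width, 95 mm above the bench; the dial stands 10 mm proud of the housing, dials are 28 mm apart. This point is fixed to the case and does not turn
- dial2_top (a point): the same of the middle dial
- dial3_top (a point): the same of the right dial
- dial1 (a joint): left dial: black rubber-rimmed wheel 42 mm in diameter, 12 mm wide, white digits 0-9 round its rim, turns endlessly about the case's y. Radians; grows as its top is rolled to the back (+x of the case), falls as it is rolled to the front; digit n is on top, at the white index marks, at n x 0.6283 (+ whole turns)
- dial2 (a joint): the middle dial, as dial1. The dials have no clicks: friction rings hold them wherever they are left, also between two digits, and about 2.5 N along the rim turns them. At first they may stand anywhere
- dial3 (a joint): the right dial, as dial1. Its rubber rim hardly yields: come down slowly (about 10 mm/s) until it is felt; some 6 to 10 N of pressure then rolls a dial without slip if drawn slowly (about 30 mm/s)
- slide_knob (a point): centre of the ribbed steel thumb slide on the lock housing, left of the dials: 15 mm (x of case) x 16 mm (y) x 20 mm high, its top 21.5 mm above the housing; it moves with the bolt
- bolt (a joint): travel of the bolt and its thumb slide, m: 0 locked, slides to the left (+y of the case) to 0.010 fully drawn; about 2 N of friction. The dials' sleeves block it unless all three stand within about 0.2 rad of the code; drawn, it holds the dials there and clears the lid's staple
- lid_grip (a point): middle of the bail handle's bar on the lid's front edge, left of the lock: round steel bar 9 mm thick along the case's y, 40 mm free length, 44 mm in front of the lid's edge, 66 mm above the bench when shut; it moves with the lid
- lid_hinge (a point): middle of the lid's hinge axis (along the case's y) at the back of the case, 55 mm above the bench; the handle's bar is 184 mm in front of it and 11 mm higher when the lid is shut
- lid (a joint): opening of the lid, rad: 0 shut, stops at 1.75; the stiff hinge holds it wherever it is left; lifting takes about 4 N at the handle. The bolt holds it shut until drawn
- wood_block_mid (a point): centre of a pale sawn wooden block to the right of the case, 62 x 112 x 45 mm high, a bystander
- tape_measure_mid (a point): centre of a yellow pocket tape measure, 35 x 91 x 64 mm, standing to the left of the case, a bystander
- pencil_mid (a point): centre of a carpenter's pencil lying flat, 166 mm long, 9 mm high, a bystander

How it is judged:
By the outcome, as a careful person would: the job done as asked, in the order asked, and still so for the second after the job is handed in, with the robot touching nothing.
It also fails if it takes over 69 s, if anything falls off the work surface, if the arm or the gripper's body presses on something with over 40 N, if the wrist force passes 120 N, or if a joint passes its speed limit or range.

## Working session

There is one attempt and no reset: what is moved stays moved. The work goes in short steps, Python scripts to look and compute and a tool call to move; the robot and the scene stay as the last step left them, time stands still between calls to the robot, and variables do not carry over. Pictures are saved under pics/ and viewed, at most 10 in all, crops included, and the job is handed in when it is done.

Besides the shell and the picture viewer there is one more tool, called as name(argument=value, ...) on one line, values as JSON. drive_tool: Moves the arm, as the interface text tells. Its arguments: {"type":"object","properties":{"moves":{"type":"array","items":{"type":"object","properties":{"delta_pos":{"type":"array","items":{"type":"number"}},"turn":{"type":"number"},"claw":{"type":"number"}}}}},"required":["moves"]}

```bash
mkdir -p pics; ls
cat > h.py <<'E'
import numpy as np, cv2
from station import monitor, cams, ticket
def cap(n):
    c=cams.capture(n); h=c["color"].shape[0]
    c["f"]=h/2/np.tan(np.radians(c["vertical_fov"])/2); return c
def pts(c):
    z=c["range_z"]; v,u=np.indices(z.shape)
    P=np.stack([(u-c["cx"])/c["f"]*z,(v-c["cy"])/c["f"]*z,z,np.ones_like(z)],-1)@np.array(c["extrinsics"]).T
    P=P[...,:3]; P[z==0]=np.nan; return P
def ray(c,u,v,h):
    E=np.array(c["extrinsics"]); d=E[:3,:3]@np.array([(u-c["cx"])/c["f"],(v-c["cy"])/c["f"],1]); o=E[:3,3]
    return o+d*(h-o[2])/d[2]
def save(n,im): cv2.imwrite("pics/"+n,cv2.cvtColor(im,cv2.COLOR_RGB2BGR))
E
python3 - <<'E'
from h import *
for n in("top","side"):
    c=cap(n); save(n+"0.png",c["color"]); print(n,c["f"],c["cx"],c["cy"],np.round(c["extrinsics"],3).tolist())
    np.savez("/tmp/"+n+".npz",P=pts(c),im=c["color"])
s=monitor.sense(); print(s)
E
```

```text
pics
top 507.1036658704533 315.17564158063726 202.61249674360937 [[-0.007, -0.976, 0.217, 0.252], [-1.0, 0.006, -0.005, -0.205], [0.003, -0.217, -0.976, 1.293], [0.0, 0.0, 0.0, 1.0]]
side 441.66713953617176 324.31749911691185 198.34039386868398 [[-1.0, -0.018, 0.014, 0.49], [-0.023, 0.655, -0.755, 0.701], [0.004, -0.755, -0.655, 0.907], [0.0, 0.0, 0.0, 1.0]]
{'time_s': 0.1, 'joints': array([ 7.89299809e+01,  2.20881308e+01,  3.89865759e-01, -2.39074121e-02,
       -6.84113351e+01, -1.48161449e+01]), 'joint_velocities': array([-0.03008381, -0.0986631 ,  0.21983518,  0.17116846,  0.00058525,
       -0.01197502]), 'effort': array([-2.09503569e-04, -3.91694570e+01,  1.87936163e+01,  4.23189014e+00,
        1.34375598e-02, -7.28492910e-05]), 'tcp_pos': array([0.27262979, 0.56182921, 0.22156935]), 'ee_rot': array([[ 8.99596075e-01, -4.36722271e-01, -7.48056278e-04],
       [-4.36722897e-01, -8.99594276e-01, -1.80276244e-03],
       [ 1.14359362e-04,  1.94845132e-03, -9.99998095e-01]]), 'wrist_force': array([ 0.60453305, -0.21509019,  0.44045952]), 'moment': array([ 0.05486638, -0.03335912, -0.0255878 ]), 'gripper_force': 0.0, 'gripper_width': 1.0007619045410947}
```

View pics/top0.png

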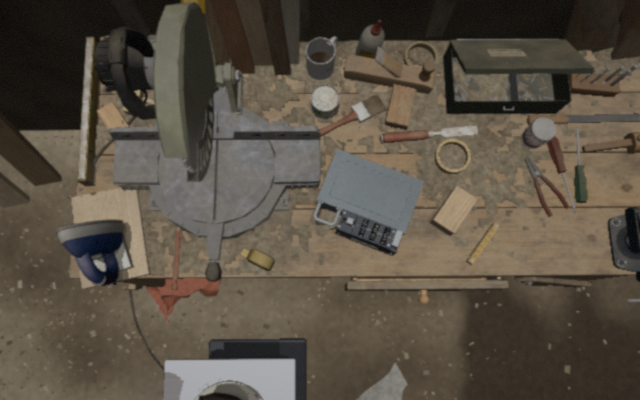

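View pics/side0.png

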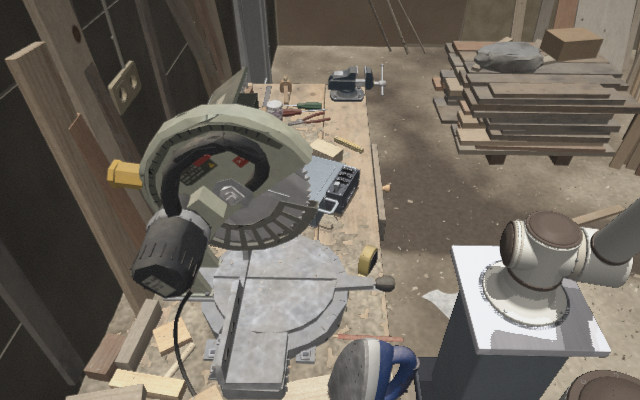

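The top view shows the case at about (368,200), with lock housing and dials at (365,228), bail handle at (326,214), block (455,210), pencil (484,243) and tape measure (260,259). The side view shows the case at about (335,185).

Run:
```python
import numpy as np,cv2
t=np.load("/tmp/top.npz"); s=np.load("/tmp/side.npz")
a=cv2.resize(t["im"][195:260,305:415],None,fx=7,fy=7,interpolation=cv2.INTER_CUBIC)[:, :770]
b=cv2.resize(s["im"][155:225,300:370],None,fx=8,fy=8,interpolation=cv2.INTER_CUBIC)
cv2.imwrite("pics/a.png",a[...,::-1]);cv2.imwrite("pics/b.png",b[...,::-1])
P=t["P"]
for v in range(150,260,6): print(v,' '.join('%4.0f'%(1000*P[v,u,2]) for u in range(305,430,5)))
```

```text
150   75   73   76   53    2   -2   -1   77   -1   -9   -5   -2   -6   -0    4   -1   -8    1   -4   -1   -6    2   -0   -1    3
156   79   77   77   52    2   -5   77   77   74   71   72    1    1    0    2    1   -3   -4    3   -1    1   -3    1   -0    6
162   78   76   76   52   -3   -3   76   79   77   77  nan   74   75   72    1   -6   -0    0   -4    2    2    1   -6    1    1
168   75   77   80   55   -7   76   77   75   76   72   78   77   75   73   77   76   76   75   -1   -0   -6   -4    0    5    0
174   76   75   77   77    3   72   79   81   75   71   78   78   79   77   74   75   71   80   75   77   70   -1   -1    1   -1
180   77   74   76   55   70   74   75   78   76   73   75   77   80   75   79   74   80   73   73   77   73   74   76   72    0
186   38   31   46   -2   75   73   72   77   77   76   80   80   77   81   75   76   73   74   73   71   73   75   76   78    4
192    2    2    1   72   76   74   84   72   77   74   79   76   73   80   79   76   73   73   78   75   75   79   73    2    1
198   -1    2   -0   78   78   72   79   74   80   70   78   69   75
[... 650 characters left out ...]
   89   86   77   83   77   72   77   -2    1   -4   -7
234    0    1   -2   -1    0    2   -6   25   48   78   86   84   80   81   94   84   91   85   81   77   -5   -7   -5   -3   -0
240    0   -0   -1   -1   -3   -0   -3   -1    0    2   19   47   71   82   88   81   88   83   77   75   -5    3   -3   -4   -5
246   -1   -1   -3   -0   -5   -5   -2   -5  nan   -3    1   -2   -2   17   43   69   84   85   42    2    1    3   -4   -7   -6
252   -2   -7   -1   -1   -1   -1   -2   -2   -4    2   -0   -3    0    2   -1   -0   -6   37   62    1   -2    1   -6   -1   -3
258   -3   -1   -1   -1   -6    5   -1   -1   -2   -2   -2    2   -2   -1   -6    1   -2   -6   -1   -1   -2   -5   -3   -4    2
```

View pics/a.png

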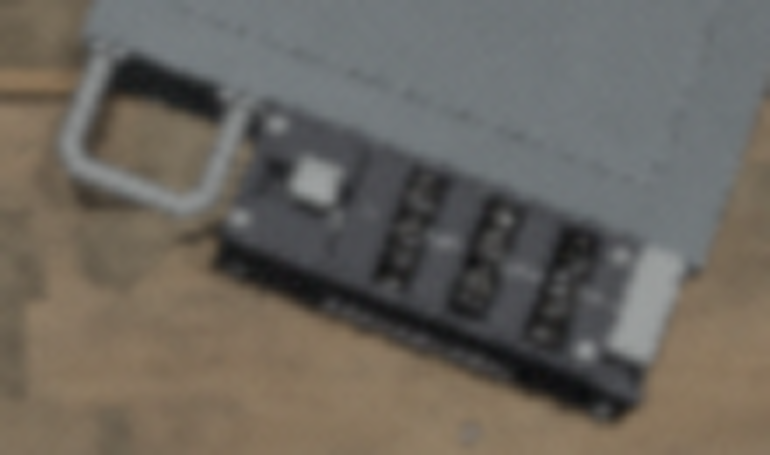

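View pics/b.png

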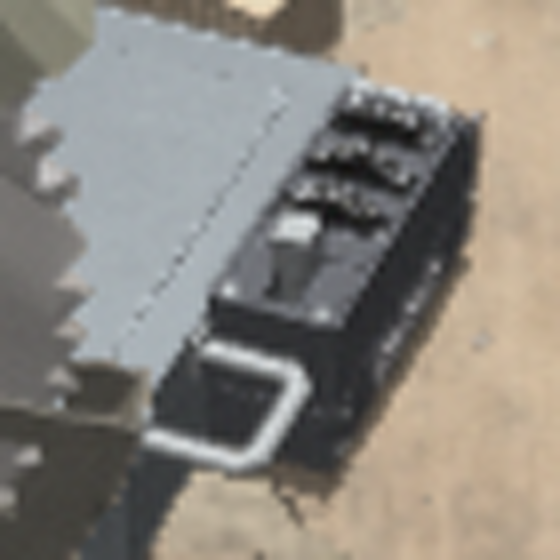

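The crops show the index marks on the housing and the knob at crop (316,180). The digits are too coarse to read. I'll average frames, then fit the lid and the other features.

```bash
cat >> h.py <<'E'
def avg(n,k):
    L=[cap(n) for _ in range(k)]; c=L[0]
    c["color"]=np.mean([x["color"] for x in L],0).astype(np.float32)
    c["range_z"]=np.median([x["range_z"] for x in L],0); return c
def px(c,p):
    E=np.array(c["extrinsics"]); q=np.linalg.inv(E)@np.append(p,1); return np.array([c["f"]*q[0]/q[2]+c["cx"],c["f"]*q[1]/q[2]+c["cy"]])
E
python3 - <<'E'
from h import *
import pickle
c=avg("top",10); s=avg("side",6); pickle.dump((c,s),open("/tmp/av.pkl","wb"))
im=c["color"]; P=pts(c); 
hsv=cv2.cvtColor(np.clip(im,0,255).astype(np.uint8),cv2.COLOR_RGB2HSV)
b=im[...,2]-im[...,0]
z=cv2.medianBlur(np.nan_to_num(P[...,2]).astype(np.float32),5)
m=((z>.066)&(z<.09)&(b>0)&(im.mean(2)>85)).astype(np.uint8); m[:,:310]=0;m[:,430:]=0;m[:145]=0;m[260:]=0
m=cv2.morphologyEx(m,cv2.MORPH_OPEN,np.ones((5,5)))
n,l,st,ce=cv2.connectedComponentsWithStats(m); k=1+np.argmax(st[1:,4]); print(st[k])
cs=max(cv2.findContours((l==k).astype(np.uint8),cv2.RETR_EXTERNAL,cv2.CHAIN_APPROX_NONE)[0],key=len)[:,0]
W=np.array([ray(c,u,v,.077)[:2] for u,v in cs],np.float32)
r=cv2.minAreaRect(W); print(r)
print(cv2.boxPoints(r))
# rectified image of housing plane z=.085 around housing
cen=ray(c,305+490/7,195+230/7,.085); print("cen",cen)
yaw=np.radians(-20)
big=cv2.resize(np.clip(im,0,255).astype(np.uint8)[195:260,318:414],None,fx=8,fy=8,interpolation=cv2.INTER_LANCZOS4)
g=np.clip((big.astype(float)-20)*1.6,0,255).astype(np.uint8)
save("c.png",g)
E
```

```text
[ 318  151  104   95 5174]
((0.5359328389167786, -0.3394516706466675), (0.22849680483341217, 0.17734885215759277), 67.93098449707031)
[[ 0.41082963 -0.41201228]
 [ 0.57518446 -0.47864634]
 [ 0.661036   -0.26689106]
 [ 0.4966812  -0.200257  ]]
cen [ 0.45740352 -0.35471461  0.085     ]
```

View pics/c.png

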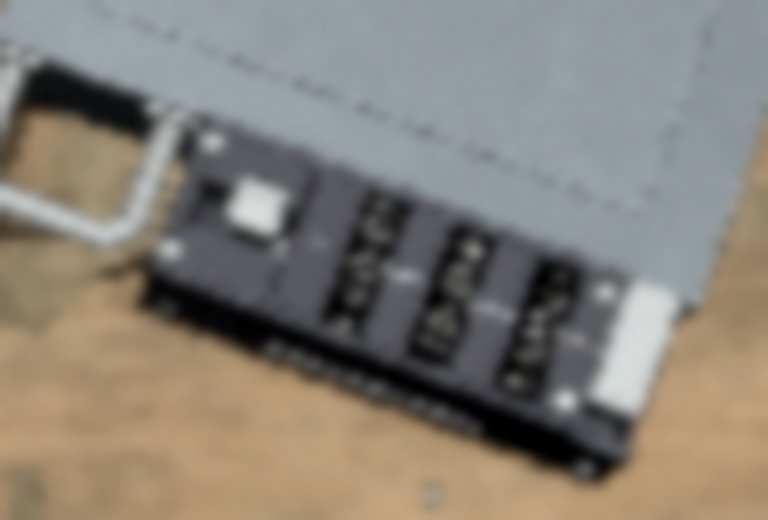

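The averaged crop shows index marks at crop (318,240), (405,275), (493,308) and (575,338). The knob is at (257,208). I'll refine the marks and unroll each rim onto its known cylinder so the digits can be read.

```bash
cat >> h.py <<'E'
def strips(c,D,yaw,k=8,w=7.0,span=60):
    "unrolled rims; row up = back, k px per mm; D: dial tops"
    ax=np.array([np.cos(yaw),np.sin(yaw),0]); ay=np.array([-np.sin(yaw),np.cos(yaw),0]); out=[]
    im=c["color"].astype(np.float32)
    for T in D:
        ph=np.radians(np.linspace(span,-span,int(2*np.radians(span)*21*k))); yy=np.linspace(w,-w,int(2*w*k))/1000
        M=np.array([[px(c,T+ax*.021*np.sin(p)+np.array([0,0,.021*(np.cos(p)-1)])+ay*y) for y in yy] for p in ph[::4]],np.float32)
        M=cv2.resize(M,(len(yy),len(ph)))
        out.append(cv2.remap(im,M[...,0],M[...,1],cv2.INTER_CUBIC))
    return out
E
python3 - <<'E'
from h import *
import pickle
c,s=pickle.load(open("/tmp/av.pkl","rb"))
g=c["color"].mean(2); cr=lambda x,y:((x+.5)/8-.5+318,(y+.5)/8-.5+195)
def cen(u,v,r=2):
    u0,v0=int(round(u)),int(round(v)); a=g[v0-r:v0+r+1,u0-r:u0+r+1]; w=np.clip(a-np.percentile(a,50),0,None); V,U=np.indices(a.shape)
    return (w*U).sum()/w.sum()+u0-r,(w*V).sum()/w.sum()+v0-r
M=[]
for q in[(318,240),(405,275),(493,308),(575,338)]:
    u,v=cen(*cr(*q)); p=ray(c,u,v,.0853); M.append(p); print(q,np.round((u,v),2),np.round(cr(*q),2),np.round(p,4))
M=np.array(M); print("spacing",np.linalg.norm(np.diff(M,axis=0),axis=1))
for q in[(212,142),(172,248),(605,292),(566,400)]:
    print("screw",np.round(ray(c,*cen(*cr(*q)),.087),4))
u,v=cen(*cr(257,208),3); kn=ray(c,u,v,.1065); print("knob",u,v,kn)
d=M[0]-M[3]; print("yaw",np.degrees(np.arctan2(-d[0],d[1])))
E
```

```text
(318, 240) [357.24 224.79] [357.31 224.56] [ 0.4651 -0.312   0.0853]
(405, 275) [368.17 229.06] [368.19 228.94] [ 0.4545 -0.3381  0.0853]
(493, 308) [379.12 233.3 ] [379.19 233.06] [ 0.444  -0.3642  0.0853]
(575, 338) [389.54 237.08] [389.44 236.81] [ 0.4347 -0.3889  0.0853]
spacing [0.02818212 0.02811781 0.02645942]
screw [ 0.4964 -0.2811  0.087 ]
screw [ 0.4631 -0.267   0.087 ]
screw [ 0.448  -0.3993  0.087 ]
screw [ 0.4164 -0.3849  0.087 ]
knob 349.6028644944143 220.50092966130458 [ 0.47184925 -0.292165    0.1065    ]
yaw -21.585148092101363
```

Run:
```python
from h import *
import pickle
c,s=pickle.load(open("/tmp/av.pkl","rb"))
kn=np.array([.4718,-.2922,.1065])
print("side px knob pred",px(s,kn),"screws",px(s,[.4964,-.2811,.087]),px(s,[.4631,-.267,.087]),px(s,[.448,-.3993,.087]))
D=[np.array([(.4651+.4545)/2,(-.312-.3381)/2,.095]),np.array([.4493,-.3512,.095]),np.array([.4393,-.3766,.095])]
A=strips(c,D,np.radians(-21.8)); B=strips(s,D,np.radians(-21.8))
norm=lambda a:np.clip((a-20)*1.5,0,255).astype(np.uint8)
top=np.hstack([np.pad(norm(a),((0,0),(4,4),(0,0)),constant_values=255) for a in A+B])
h=top.shape[0]//2; 
for x in range(0,top.shape[1],120): top[h-1:h+1,x:x+4]=(255,0,0)
sd=np.clip(s["color"],0,255).astype(np.uint8)[160:205,318:365]
sd=cv2.resize(sd,None,fx=6,fy=6,interpolation=cv2.INTER_CUBIC); print(top.shape,sd.shape)
top=cv2.resize(top,None,fx=.8,fy=1.2) if 0 else top
H=max(top.shape[0],sd.shape[0]); f=lambda a:np.pad(a,((0,H-a.shape[0]),(0,0),(0,0)))
out=np.hstack([f(top),f(sd)]); out=cv2.resize(out,None,fx=min(1,800/out.shape[1]),fy=min(1,800/out.shape[1])); save("d.png",out); print(out.shape)
```

```text
side px knob pred [337.23022364 182.58826582] screws [328.57584383 190.08899923] [340.09671375 193.44361248] [344.78906089 165.89798882]
(351, 720, 3) (270, 282, 3)
(280, 800, 3)
```

View pics/d.png

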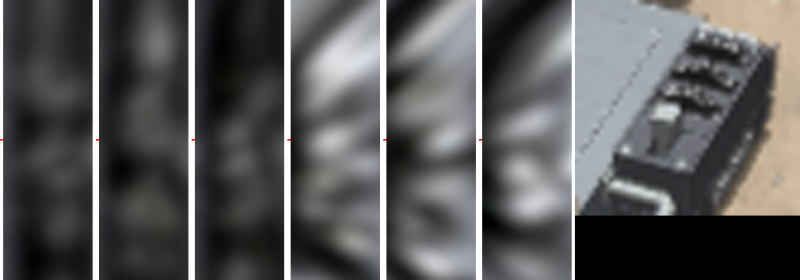

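The strips are correctly located and the side view agrees to about 1 px, but contrast is low. I'll stretch the contrast.

```bash
cat >> h.py <<'E'
def sheet(c,s,D,yaw,name):
    ims=[]
    for cam in(c,s):
        for a in strips(cam,D,yaw,k=11,w=6.5,span=62):
            g=a.mean(2); lo,hi=np.percentile(g,5),np.percentile(g,99.3); g=np.clip((g-lo)/(hi-lo)*255,0,255).astype(np.uint8)
            h=g.shape[0]
            for n in range(-1,2):
                r=int(h/2+n*.6283*21*11); g[r-1:r+1,:8]=255
            ims.append(np.pad(g,((0,0),(0,10)),constant_values=128))
    o=np.hstack(ims); f=min(800/o.shape[1],600/o.shape[0]); o=cv2.resize(o,None,fx=min(f,1),fy=min(f,1)); save(name,cv2.cvtColor(o,cv2.COLOR_GRAY2RGB)); print(o.shape)
D0=np.array([[.4598,-.32505,.095],[.4493,-.3512,.095],[.4393,-.3766,.095]]); Y0=np.radians(-21.8)
E
python3 - <<'E'
from h import *
import pickle
c,s=pickle.load(open("/tmp/av.pkl","rb"))
sheet(c,s,D0,Y0,"e.png")
E
```

```text
(435, 800)
```

View pics/e.png

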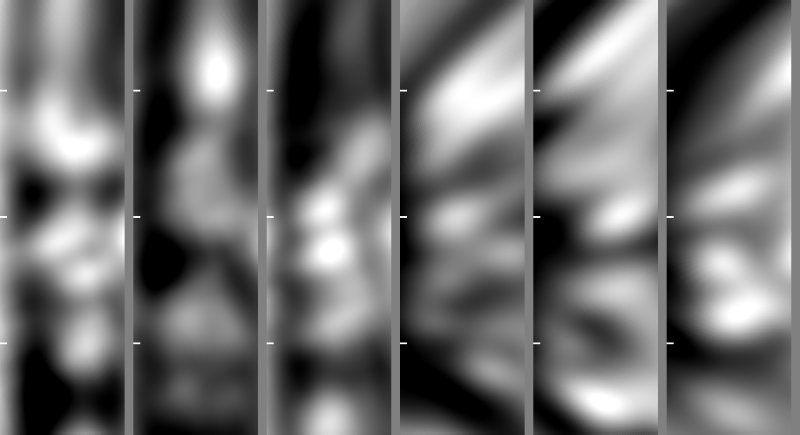

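The top view is too coarse (about 2.4 mm/px) to read digits reliably from one phase. I'll get more phases as I roll the dials. First I'll check what stands along the travel path.

Run:
```python
from h import *
import pickle
c,s=pickle.load(open("/tmp/av.pkl","rb"))
for n,cc in(("top",c),("side",s)):
  P=pts(cc).reshape(-1,3); P=P[~np.isnan(P[:,0])]
  print(n,"rows x .2+.05i, cols y -.45...65 max z cm")
  for x in np.arange(.2,.75,.05):
    print('%.2f'%x,' '.join('%3.0f'%(100*np.nanpercentile(q,98)) if len(q:=P[(abs(P[:,0]-x-.025)<.025)&(abs(P[:,1]-y-.025)<.025),2])>8 else ' --' for y in np.arange(-.45,.65,.05)))
# raw ascii strips, 1.1 mm
ch=" .:-=+*#%@"
for cam in(c,s):
  S=[a.mean(2) for a in strips(cam,D0,Y0,k=8,w=6,span=60)]
  S=[cv2.resize(g,(12,40),interpolation=cv2.INTER_AREA) for g in S]
  for r in range(40): print('%3d '%(60-3*r)+' | '.join(''.join(ch[int(np.clip((x-np.percentile(g,5))/(np.percentile(g,97)-np.percentile(g,5))*9.9,0,9))]*2 for x in g[r]) for g in S))
  print()
```

```text
top rows x .2+.05i, cols y -.45...65 max z cm
0.20 -71 -71 -71 -71 -71 -71 -71 -71 -71 -71 -71 -71 -71 -71 -71 -65 -71 -71 -71 -71 -71 -71
0.25 -71 -71 -71 -71 -71 -71 -71 -71 -71 -71 -72 -71 -71 -71 -71 -64 -63 -71 -71 -71 -71 -71
0.30  -1  -1  -0  -0  -0  -0  -0  -1  -1   8   3   1  -0  -0  19   1   1  -0 -71 -70 -72 -71
0.35   0   0   0   0   0   0   5   6   3   8   0   1   0   1  24  24   1   0 -72 -70 -72 -72
0.40   8   9   9   8   0   0   0   6   5   7   7   1   0   1  25  27  --   0  --  --  --  --
0.45   8   9   9  11   7   0   0   5   8   8   8   8   5   1  21   1   1   1  --  --  --  --
0.50   8   8   8   8   8   0   5   8   8  47  46   8   8   3   1   1   1   1  --  --  --  --
0.55   8   8   8   8   8   8   8   8   8  51  50  48   8   8   8   1   5   1  --  --  --  --
0.60   8   8   8   8   8   8   8   8   8  52  52  53   8   8   8   0   5  --  --  --  --  --
0.65   0   0   0   8  13  14  14  14  14  53  53  53  14  14  14   1   5  --  --  --  --  --
0.70   3   2   0   1   9  --   3  14  14  53  53  52  36  36  13   2   5  --  --  --  --  --
side rows x .2+.05i, cols y -.4
[... 6979 characters left out ...]
:::==++** |     ..--==++**++++==----
-36       ....::--========== | ::--======--::::----==++ |       ..::::----::::::--
-39         ..::--++++++++== | ::--========----====++++ |         ........::::::--
-42           ::--++******++ | ::--==++++++==++++++**** | ..........::::::::::::--
-45             ::--==++++++ | ::==++**################ | ::::--------------------
-48               ..::--==== | ..--++##%%@@@@@@%%%%%%%% | ::--==++++++++==========
-51                   ..::-- |   ..--**%%@@@@@@@@@@@@%% | ::--==++********++++====
-54 ........            ..:: |     ..--**%%@@@@@@%%%%## | ----==++**######****++++
-57 --------::..          .. |       ..::==**####****++ | ======++++**######****++
```

drive_tool(moves=[{"delta_pos": [0, 0, -60], "turn": 0, "claw": 0}, {"delta_pos": [34, 46, -10], "turn": 0, "claw": 0}, {"delta_pos": [34, 46, -10], "turn": 0, "claw": 0}, {"delta_pos": [34, 46, -10], "turn": 0, "claw": 0}, {"delta_pos": [34, 46, -10], "turn": 0, "claw": 0}, {"delta_pos": [34, 46, -10], "turn": 0, "claw": 0}, {"delta_pos": [34, 46, -10], "turn": 0, "claw": 0}, {"delta_pos": [34, 46, -10], "turn": 0, "claw": 0}, {"delta_pos": [34, 46, -10], "turn": 0, "claw": 0}, {"delta_pos": [34, 46, -10], "turn": 0, "claw": 0}, {"delta_pos": [34, 46, -10], "turn": 0, "claw": 0}])

```text
time_s: 2.28
tcp_pos: [0.3776, -0.0018, 0.3834]
ee_rot: [[0.9, -0.436, 0.002], [-0.436, -0.9, 0.001], [0.001, -0.001, -1.0]]
wrist_force: [1.1, -0.2, 0.2]
gripper_width: 0.007
gripper_force: 0.0
```

drive_tool(moves=[{"delta_pos": [26.9, 31.9, 0], "turn": 0.187, "claw": 0}, {"delta_pos": [32.3, 26.4, 20], "turn": 0.187, "claw": 0}, {"delta_pos": [36.6, 19.9, 25], "turn": 0.187, "claw": 0}, {"delta_pos": [39.7, 12.7, 30], "turn": 0.187, "claw": 0}, {"delta_pos": [41.4, 5.2, 30], "turn": 0.187, "claw": 0}, {"delta_pos": [41.6, -2.6, 35], "turn": 0.187, "claw": 0}, {"delta_pos": [40.4, -10.3, 40], "turn": 0.187, "claw": 0}, {"delta_pos": [37.8, -17.6, 40], "turn": 0.187, "claw": 0}, {"delta_pos": [0, 0, 30], "turn": 0, "claw": 0}])

```text
time_s: 3.4
tcp_pos: [0.4592, -0.3256, 0.1301]
ee_rot: [[-0.372, -0.928, -0.002], [-0.928, 0.372, 0.0], [0.0, 0.002, -1.0]]
wrist_force: [0.6, 1.2, -0.5]
gripper_width: 0.001
gripper_force: 0.0
```

```bash
cat >> h.py <<'E'
def rel(t):  # tool-axis mm from current TCP to world point t (tool down)
    s=monitor.sense(); R=np.array(s["ee_rot"]); return np.round((np.array(t)-s["tcp_pos"])@R*1000,1),np.degrees(np.arctan2(R[1,0],R[0,0])),s
E
python3 - <<'E'
from h import *
d,y,s=rel(D0[0]); print(d,y,s["tcp_pos"],s["joints"],s["wrist_force"],rel(D0[1])[0],rel(D0[2])[0])
E
```

```text
[-0.8 -0.4 35.1] -111.84924872553731 [ 0.45920925 -0.32563352  0.13011301] [-1.88432176e+01  2.09304126e+01 -1.57029911e+01  1.54144645e-02
 -5.34670739e+01 -3.01523329e+00] [ 0.62169339  1.23730523 -0.50333549] [27.4 -0.4 35.1] [54.7 -0.6 35.1]
```

drive_tool(moves=[{"delta_pos": [0, 10, 15], "turn": 0, "claw": 0}, {"delta_pos": [0, 0, 14], "turn": 0, "claw": 0}, {"delta_pos": [0, 0, 2], "turn": 0, "claw": 0}, {"delta_pos": [0, 0, 1], "turn": 0, "claw": 0}, {"delta_pos": [0, 0, 0.7], "turn": 0, "claw": 0}])

```text
time_s: 4.03
tcp_pos: [0.4509, -0.3199, 0.1007]
ee_rot: [[-0.368, -0.93, 0.002], [-0.93, 0.368, -0.001], [0.0, -0.002, -1.0]]
wrist_force: [-0.3, -0.9, 0.1]
gripper_width: 0.007
gripper_force: 0.0
```

drive_tool(moves=[{"delta_pos": [0, 0, 0.7], "turn": 0, "claw": 0}, {"delta_pos": [0, 0, 0], "turn": 0, "claw": 0}])

```text
time_s: 4.28
tcp_pos: [0.4503, -0.3198, 0.0994]
ee_rot: [[-0.368, -0.93, 0.0], [-0.93, 0.368, -0.0], [-0.0, -0.0, -1.0]]
wrist_force: [0.2, -0.2, -0.5]
gripper_width: 0.003
gripper_force: 0.0
```

drive_tool(moves=[{"delta_pos": [0, 0, 1], "turn": 0, "claw": 0}, {"delta_pos": [0, 0, 1], "turn": 0, "claw": 0}, {"delta_pos": [0, 0, 0.8], "turn": 0, "claw": 0}])

```text
time_s: 4.65
tcp_pos: [0.4501, -0.3198, 0.0962]
ee_rot: [[-0.368, -0.93, -0.0], [-0.93, 0.368, 0.0], [0.0, 0.0, -1.0]]
wrist_force: [0.4, 0.2, -0.2]
gripper_width: 0.006
gripper_force: 0.0
```

drive_tool(moves=[{"delta_pos": [0, 0, 0.7], "turn": 0, "claw": 0}, {"delta_pos": [0, 0, 0.5], "turn": 0, "claw": 0}])

```text
time_s: 4.9
tcp_pos: [0.4501, -0.3198, 0.0951]
ee_rot: [[-0.368, -0.93, -0.0], [-0.93, 0.368, 0.0], [0.0, 0.0, -1.0]]
wrist_force: [0.1, -0.4, -0.3]
gripper_width: 0.005
gripper_force: 0.0
```

drive_tool(moves=[{"delta_pos": [0, 0, 0.5], "turn": 0, "claw": 0}, {"delta_pos": [0, 0, 0], "turn": 0, "claw": 0}])

```text
time_s: 5.15
tcp_pos: [0.4502, -0.3198, 0.0948]
ee_rot: [[-0.368, -0.93, 0.0], [-0.93, 0.368, -0.0], [0.0, -0.0, -1.0]]
wrist_force: [0.2, 0.8, 1.4]
gripper_width: 0.007
gripper_force: 0.4
```

drive_tool(moves=[{"delta_pos": [0, 0, 0.4], "turn": 0, "claw": 0}])

```text
time_s: 5.28
tcp_pos: [0.4502, -0.3199, 0.0946]
ee_rot: [[-0.368, -0.93, 0.0], [-0.93, 0.368, -0.0], [0.0, -0.0, -1.0]]
wrist_force: [-0.3, 1.5, 3.5]
gripper_width: 0.004
gripper_force: 1.8
```

drive_tool(moves=[{"delta_pos": [0, 0, 0.5], "turn": 0, "claw": 0}, {"delta_pos": [0, 0, 0], "turn": 0, "claw": 0}])

```text
time_s: 5.52
tcp_pos: [0.4503, -0.3199, 0.0945]
ee_rot: [[-0.368, -0.93, 0.0], [-0.93, 0.368, -0.0], [0.0, -0.001, -1.0]]
wrist_force: [-1.2, 1.9, 5.6]
gripper_width: 0.006
gripper_force: 2.8
```

drive_tool(moves=[{"delta_pos": [0, 0, 0.4], "turn": 0, "claw": 0}, {"delta_pos": [0, -2, 0], "turn": 0, "claw": 0}, {"delta_pos": [0, -4, 0], "turn": 0, "claw": 0}])

```text
time_s: 5.9
tcp_pos: [0.4545, -0.3217, 0.0947]
ee_rot: [[-0.368, -0.93, -0.003], [-0.93, 0.368, 0.0], [0.001, 0.003, -1.0]]
wrist_force: [-3.6, 3.6, 13.7]
gripper_width: 0.007
gripper_force: 6.9
```

drive_tool(moves=[{"delta_pos": [0, -4, 0], "turn": 0, "claw": 0}, {"delta_pos": [0, -4, 0], "turn": 0, "claw": 0}, {"delta_pos": [0, -4, 0], "turn": 0, "claw": 0}, {"delta_pos": [0, -2, 0], "turn": 0, "claw": 0}, {"delta_pos": [0, 0, 0], "turn": 0, "claw": 0}])

```text
time_s: 6.52
tcp_pos: [0.4696, -0.3277, 0.0946]
ee_rot: [[-0.368, -0.93, 0.002], [-0.93, 0.368, -0.001], [0.001, -0.002, -1.0]]
wrist_force: [-0.1, 0.4, 6.9]
gripper_width: 0.005
gripper_force: 3.0
```

drive_tool(moves=[{"delta_pos": [0, 0, -6], "turn": 0, "claw": 0}, {"delta_pos": [28.1, 20, 0], "turn": 0, "claw": 0}, {"delta_pos": [0, 0, 3], "turn": 0, "claw": 0}, {"delta_pos": [0, 0, 1.2], "turn": 0, "claw": 0}, {"delta_pos": [0, 0, 1], "turn": 0, "claw": 0}])

```text
time_s: 7.15
tcp_pos: [0.44, -0.3459, 0.0945]
ee_rot: [[-0.367, -0.93, -0.001], [-0.93, 0.367, -0.0], [0.001, 0.001, -1.0]]
wrist_force: [-2.8, -0.7, 5.8]
gripper_width: 0.008
gripper_force: 3.1
```

drive_tool(moves=[{"delta_pos": [0, 0, 0.4], "turn": 0, "claw": 0}, {"delta_pos": [0, 0, 0], "turn": 0, "claw": 0}])

```text
time_s: 7.4
tcp_pos: [0.44, -0.3459, 0.0945]
ee_rot: [[-0.367, -0.93, -0.0], [-0.93, 0.367, -0.001], [0.001, 0.0, -1.0]]
wrist_force: [-2.2, -0.2, 4.9]
gripper_width: 0.004
gripper_force: 2.8
```

drive_tool(moves=[{"delta_pos": [0, 0, 0.2], "turn": 0, "claw": 0}, {"delta_pos": [0, -2, 0], "turn": 0, "claw": 0}, {"delta_pos": [0, -4, 0], "turn": 0, "claw": 0}, {"delta_pos": [0, -4, 0], "turn": 0, "claw": 0}, {"delta_pos": [0, -4, 0], "turn": 0, "claw": 0}, {"delta_pos": [0, -4, 0], "turn": 0, "claw": 0}, {"delta_pos": [0, -2, 0], "turn": 0, "claw": 0}, {"delta_pos": [0, 0, 0], "turn": 0, "claw": 0}])

```text
time_s: 8.4
tcp_pos: [0.4595, -0.3536, 0.0946]
ee_rot: [[-0.367, -0.93, 0.001], [-0.93, 0.367, -0.001], [0.001, -0.002, -1.0]]
wrist_force: [-0.8, -0.7, 4.5]
gripper_width: 0.001
gripper_force: 2.4
```

drive_tool(moves=[{"delta_pos": [0, 0, -6], "turn": 0, "claw": 0}, {"delta_pos": [28, 20, 0], "turn": 0, "claw": 0}, {"delta_pos": [0, 0, 3], "turn": 0, "claw": 0}, {"delta_pos": [0, 0, 1.2], "turn": 0, "claw": 0}, {"delta_pos": [0, 0, 1], "turn": 0, "claw": 0}, {"delta_pos": [0, 0, 0.4], "turn": 0, "claw": 0}])

```text
time_s: 9.15
tcp_pos: [0.43, -0.3719, 0.0946]
ee_rot: [[-0.367, -0.93, 0.0], [-0.93, 0.367, -0.001], [0.0, -0.0, -1.0]]
wrist_force: [-1.3, 0.9, 6.0]
gripper_width: -0.001
gripper_force: 2.9
```

drive_tool(moves=[{"delta_pos": [0, -2, 0], "turn": 0, "claw": 0}, {"delta_pos": [0, -4, 0], "turn": 0, "claw": 0}, {"delta_pos": [0, -4, 0], "turn": 0, "claw": 0}, {"delta_pos": [0, -4, 0], "turn": 0, "claw": 0}, {"delta_pos": [0, -4, 0], "turn": 0, "claw": 0}, {"delta_pos": [0, -2, 0], "turn": 0, "claw": 0}, {"delta_pos": [0, 0, 0], "turn": 0, "claw": 0}])

```text
time_s: 10.02
tcp_pos: [0.449, -0.3795, 0.0947]
ee_rot: [[-0.367, -0.93, 0.001], [-0.93, 0.367, -0.001], [0.0, -0.002, -1.0]]
wrist_force: [-0.1, 1.4, 4.3]
gripper_width: 0.005
gripper_force: 2.4
```

drive_tool(moves=[{"delta_pos": [0, 0, -25], "turn": 0, "claw": 0}, {"delta_pos": [-40, 41, -15], "turn": 0, "claw": 0}, {"delta_pos": [-40, 41, -15], "turn": 0, "claw": 0}, {"delta_pos": [-40, 41, -15], "turn": 0, "claw": 0}, {"delta_pos": [-40, 41, 0], "turn": 0, "claw": 0}, {"delta_pos": [-40, 41, 0], "turn": 0, "claw": 0}])

```text
time_s: 10.78
tcp_pos: [0.3309, -0.1164, 0.164]
ee_rot: [[-0.369, -0.929, 0.002], [-0.929, 0.369, 0.001], [-0.001, -0.002, -1.0]]
wrist_force: [1.6, 1.5, 0.7]
gripper_width: 0.002
gripper_force: 0.0
```

```bash
cat >> h.py <<'E'
def asc(S):
    ch=" .:-=+*#%@"
    for r in range(40): print('%3d '%(60-3*r)+' | '.join(''.join(ch[int(np.clip((x-np.percentile(g,5))/(np.percentile(g,97)-np.percentile(g,5))*9.9,0,9))]*2 for x in g[r]) for g in S))
E
python3 - <<'E'
from h import *
import pickle
c=avg("top",4); s=avg("side",4); pickle.dump((c,s),open("/tmp/av1.pkl","wb"))
asc([cv2.resize(a.mean(2),(12,40),interpolation=cv2.INTER_AREA) for a in strips(c,D0,Y0,w=6)])
sm=cv2.cvtColor(np.vstack([np.hstack([cv2.resize(np.clip(q["color"][v:v+h,u:u+w]*1.4,0,255).astype(np.uint8),(w*8,h*8),interpolation=cv2.INTER_CUBIC) for q,u,v,w,h in L]) for L in [[(c,345,208,50,36),(s,318,160,45,36)]]]),cv2.COLOR_RGB2BGR)
cv2.imwrite("pics/f.png",sm); print(sm.shape)
E
```

```text
60 ++::    ..::--====::..   | ------++**######**==--:: | ++----------==--::......
 57 ++::    ..::==++==--..   | --::--==**######**++--:: | ++--::::----==--::......
 54 ==::    ..--++**++--..   | --::::==++**####**++--:: | ==--::::----==--::::....
 51 ==::    ::==****++--..   | ::..::--==**######++--:: | ==::..::--======--::....
 48 ==..  ..--++**##++--.... | ::....::==++######**==-- | --::....--======--::::..
 45 ==......--++####++--::.. | ::....::--++##%%%%**==-- | --..  ..::--====------::
 42 ==....::==++****++--::.. | --....::--**##%%%%##++-- | --..  ..::----========::
 39 ==....::--++****++--::.. | --....::==**%%@@@@%%**== | --..    ::--==++++**++--
 36 ==::..::--++****++--::.. | --....::++##%%@@@@%%**== | ::..  ..::==++**####**++
 33 ==::..::--++****++==::.. | --..::--**%%@@@@@@@@##++ | ::..  ..--++**##%%%%%%**
 30 ++::..::==++####**++==-- | --::--==##@@@@@@@@@@##++ | ::....::==**%%@@@@@@@@##
 27 ++::..::==**##%%##**++== | ::::--++##@@@@@@@@%%##++ | ::..::--++##@@@@@@@@@@%%
 24 ==::..::==**##%%%%##**++ | ::::==**%%@@@@@@@@%%**++ | --..::--++##%%@@@@@@@@##
 21 ==::....--++**####
[... 1532 characters left out ...]
::--==++**######****++
-36 ++--::....::::::....     | --==**%%@@@@@@##++----:: | --..::--==++****##****++
-39 ==::        ......       | ==++##@@@@@@@@##++--:::: | --..  ..--==++######**++
-42 ==..        ..::::..     | ++++##@@@@@@%%**==::.... | --..    ::--++####**++==
-45 ==..      ::------::..   | ++++##@@@@@@##++--..  .. | --      ..--++****++==--
-48 ==::    ::==++****==::.. | ==++**%%@@%%**==::..  .. | --        ::--======--::
-51 ==::..::==**%%@@%%##==:: | --==++**##**++--::    .. | --        ..::------....
-54 ==--::--++%%@@@@@@%%++-- | ------==++++==::..    .. | --          ..::::::..  
-57 ==--::--++%%@@@@@@%%==:: | ::::::::------::..    .. | --          ..::::::..  
(288, 760, 3)
```

View f.

View pics/f.png

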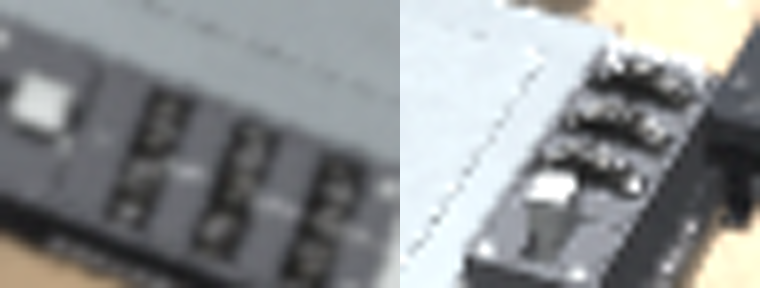

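The digits still can't be read from single phases. I'll do a least-squares super-resolution of each rim across phases, with registration from the fit residual.

```bash
cat > sr.py <<'E'
from h import *
import pickle, scipy.sparse as sp
from scipy.sparse.linalg import spsolve
NR,NC=132,12   # 1 mm cells round the rim, across
def samples(c,T,yaw,sig=.55):
    ax=np.array([np.cos(yaw),np.sin(yaw),0]); ay=np.array([-np.sin(yaw),np.cos(yaw),0]); az=np.array([0,0,1.])
    E=np.array(c["extrinsics"]); o=E[:3,3]-(T-az*.021); u0,v0=np.round(px(c,T)).astype(int)
    o=np.array([o@ax,o@ay,o@az]); k=np.linspace(-1.3,1.3,7); W=np.exp(-(k[:,None]**2+k**2)/2/sig**2).ravel(); W/=W.sum()
    kv,ku=[a.ravel() for a in np.meshgrid(k,k,indexing="ij")]; out=[]
    for v in range(v0-12,v0+13):
        for u in range(u0-10,u0+11):
            d=np.stack([(u+ku-c["cx"])/c["f"],(v+kv-c["cy"])/c["f"],np.ones(49)])
            d=E[:3,:3]@d; d=np.stack([ax@d,ay@d,az@d])
            a=d[0]**2+d[2]**2;b=o[0]*d[0]+o[2]*d[2];q=o[0]**2+o[2]**2-.021**2; D=b*b-a*q
            if (D<0).any(): continue
            t=(-b-np.sqrt(D))/a; x,y,z=o[0]+t*d[0],o[1]+t*d[1],o[2]+t*d[2]; ph=np.arctan2(x,z)
            if abs(ph).max()<1.0 and (W*(abs(y)<.006)).sum()>.6: out.append((ph,y,W,c["color"][v,u].mean()))
    return out
def solve(fr,th,lam=.6):
    "fr: list of samples; th: rotation (mm rim) of each. texture coordinate s = digit scale: s=0.. ; top shows s=th; front (ph<0) larger s"
    n=NR*NC; R,C,V,B=[],[],[],[]; r=0
    for f,t in zip(fr,th):
        for ph,y,W,val in f:
            ins=abs(y)<.006; s=np.mod(t-ph*21,132); i=s.astype(int)%NR; j=np.clip(((.006-y)*1000).astype(int),0,NC-1)
            idx=np.where(ins,i*NC+j,n); R+= [r]*49; C+=list(idx); V+=list(W); B.append(val); r+=1
    A=sp.csr_matrix((V,(R,C)),(r,n+1)); B=np.array(B)
    I=np.arange(n).reshape(NR,NC); p=np.concatenate([np.stack([I.ravel(),np.roll(I,-1,0).ravel()],1),np.stack([I[:,:-1].ravel(),I[:,1:].ravel()],1)])
    G=sp.csr_matrix((np.r_[np.ones(len(p)),-np.ones(len(p))],(np.r_[np.arange(len(p)),np.arange(len(p))],np.r_[p[:,0],p[:,1]])),(len(p),n+1))
    x=spsolve((A.T@A+lam**2*.02*(G.T@G)+1e-6*sp.eye(n+1)).tocsc(),A.T@B)
    cov=np.asarray(A.sum(0)).ravel()[:n].reshape(NR,NC)
    return x[:n].reshape(NR,NC),cov,np.sqrt(np.mean((A@x-B)**2)),r
def show(Ts):
    ch=" .:-=+*#%@"
    for i in range(NR):
        L=[]
        for X,cov in Ts:
            if cov[i].sum()<.5: L.append(' '*24); continue
            ok=cov.sum(1)>.5; lo,hi=np.percentile(X[ok],15),np.percentile(X[ok],97)
            L.append(''.join(ch[int(np.clip((x-lo)/(hi-lo)*9.9,0,9))]*2 for x in X[i]))
        if any(l.strip() for l in L): print('%3d '%i+' | '.join(L))
E
python3 - <<'E'
from sr import *
F=[pickle.load(open(f"/tmp/av{k}.pkl","rb"))[0] for k in("","1")]
Ts=[]
for d in range(3):
    fr=[samples(c,D0[d],Y0) for c in F]; best=[]
    for t in np.arange(15,23,.5):
        best.append((solve(fr,[0,t])[2],t))
    print(d+1,[(round(e,2),t) for e,t in best])
    t=min(best)[1]; X,cov,e,r=solve(fr,[0,t]); Ts.append((np.roll(X,30,0),np.roll(cov,30,0)))
show(Ts)
E
```

```text
1 [(np.float64(2.08), np.float64(15.0)), (np.float64(2.15), np.float64(15.5)), (np.float64(2.09), np.float64(16.0)), (np.float64(1.84), np.float64(16.5)), (np.float64(1.87), np.float64(17.0)), (np.float64(1.77), np.float64(17.5)), (np.float64(1.55), np.float64(18.0)), (np.float64(1.38), np.float64(18.5)), (np.float64(1.25), np.float64(19.0)), (np.float64(1.14), np.float64(19.5)), (np.float64(1.16), np.float64(20.0)), (np.float64(1.2), np.float64(20.5)), (np.float64(1.19), np.float64(21.0)), (np.float64(1.3), np.float64(21.5)), (np.float64(1.29), np.float64(22.0)), (np.float64(1.2), np.float64(22.5))]
2 [(np.float64(3.56), np.float64(15.0)), (np.float64(3.27), np.float64(15.5)), (np.float64(3.27), np.float64(16.0)), (np.float64(2.96), np.float64(16.5)), (np.float64(2.79), np.float64(17.0)), (np.float64(2.44), np.float64(17.5)), (np.float64(2.16), np.float64(18.0)), (np.float64(2.09), np.float64(18.5)), (np.float64(1.85), np.float64(19.0)), (np.float64(1.49), np.float64(19.5)), (np.float64(1.53), np.float64(20.0)), (np.float64(1.48), np.float64(20.5)), (np.float64(1.44), np.float64(21.
[... 4319 characters left out ...]
:::..   | ..                       | ....::--++******++##++++
 60 --==++******++==--::     | ..        ..::::..       |   ..::==************++==
 61 ------==========::..     |       ..--++++==--::.... |   ..--==********++++==--
 62 --::..::::::----::       |     ::==**##%%##++--:::: |   ..::--==++****++====--
 63 --::      ..::::..       |   ..--**%%@@%%##++--:::: |     ..::--==++++++++====
 64 ::..        ......       | ::--++%%@@@@@@##==--::.. |       ....::==++++++++++
 65 ::..          ..         | ::==**@@@@@@%%**==::     |           ::--==++**++**
 66                          | --==##@@@@@@%%**==::     |                         
 67                          | ++**##@@@@@@##**==::..   |
```

The reconstruction shows dial 1 carrying 4, 5, (6), 7 from back to front, with the roll of about 20 mm confirmed and no slip. Dial 1 must go forward about 32 mm. Dials 2 and 3 need more phases.

drive_tool(moves=[{"delta_pos": [28.8, -41, 0], "turn": 0, "claw": 0}, {"delta_pos": [28.8, -41, 0], "turn": 0, "claw": 0}, {"delta_pos": [28.8, -41, 15], "turn": 0, "claw": 0}, {"delta_pos": [28.8, -41, 15], "turn": 0, "claw": 0}, {"delta_pos": [28.7, -41, 15], "turn": 0, "claw": 0}, {"delta_pos": [0, 0, 18], "turn": 0, "claw": 0}, {"delta_pos": [0, 0, 3.5], "turn": 0, "claw": 0}, {"delta_pos": [0, 0, 1.2], "turn": 0, "claw": 0}, {"delta_pos": [0, 0, 1.1], "turn": 0, "claw": 0}, {"delta_pos": [0, 0, 0.9], "turn": 0, "claw": 0}, {"delta_pos": [0, 0, 0.3], "turn": 0, "claw": 0}])

```text
time_s: 12.55
tcp_pos: [0.469, -0.327, 0.0949]
ee_rot: [[-0.367, -0.93, 0.001], [-0.93, 0.367, -0.001], [0.0, -0.001, -1.0]]
wrist_force: [-1.1, 1.0, 3.2]
gripper_width: 0.004
gripper_force: 1.8
```

drive_tool(moves=[{"delta_pos": [0, 0, 0.5], "turn": 0, "claw": 0}, {"delta_pos": [0, 2, 0], "turn": 0, "claw": 0}, {"delta_pos": [0, 4, 0], "turn": 0, "claw": 0}, {"delta_pos": [0, 4, 0], "turn": 0, "claw": 0}, {"delta_pos": [0, 4, 0], "turn": 0, "claw": 0}, {"delta_pos": [0, 4, 0], "turn": 0, "claw": 0}, {"delta_pos": [0, 2, 0], "turn": 0, "claw": 0}, {"delta_pos": [0, 0, 0], "turn": 0, "claw": 0}])

```text
time_s: 13.55
tcp_pos: [0.4505, -0.3199, 0.0944]
ee_rot: [[-0.368, -0.93, 0.001], [-0.93, 0.368, -0.001], [0.0, -0.001, -1.0]]
wrist_force: [1.2, 1.1, 8.1]
gripper_width: 0.006
gripper_force: 3.7
```

drive_tool(moves=[{"delta_pos": [0, 0, -6], "turn": 0, "claw": 0}, {"delta_pos": [28.1, 1, 0], "turn": 0, "claw": 0}, {"delta_pos": [0, 0, 3], "turn": 0, "claw": 0}, {"delta_pos": [0, 0, 1.2], "turn": 0, "claw": 0}, {"delta_pos": [0, 0, 1], "turn": 0, "claw": 0}, {"delta_pos": [0, 0, 0.4], "turn": 0, "claw": 0}])

```text
time_s: 14.3
tcp_pos: [0.438, -0.345, 0.094]
ee_rot: [[-0.368, -0.93, -0.002], [-0.93, 0.368, 0.001], [0.0, 0.002, -1.0]]
wrist_force: [-3.6, 1.1, 4.2]
gripper_width: 0.007
gripper_force: 3.0
```

drive_tool(moves=[{"delta_pos": [0, 0, 0.2], "turn": 0, "claw": 0}, {"delta_pos": [0, -2, 0], "turn": 0, "claw": 0}, {"delta_pos": [0, -4, 0], "turn": 0, "claw": 0}, {"delta_pos": [0, -5, 0], "turn": 0, "claw": 0}, {"delta_pos": [0, -5, 0], "turn": 0, "claw": 0}, {"delta_pos": [0, -4, 0], "turn": 0, "claw": 0}, {"delta_pos": [0, -2, 0], "turn": 0, "claw": 0}, {"delta_pos": [0, 0, 0], "turn": 0, "claw": 0}])

```text
time_s: 15.3
tcp_pos: [0.4603, -0.354, 0.0944]
ee_rot: [[-0.368, -0.93, 0.002], [-0.93, 0.368, -0.001], [0.0, -0.002, -1.0]]
wrist_force: [-1.2, 0.2, 5.9]
gripper_width: 0.004
gripper_force: 2.5
```

drive_tool(moves=[{"delta_pos": [0, 0, -6], "turn": 0, "claw": 0}, {"delta_pos": [28, 22, 0], "turn": 0, "claw": 0}, {"delta_pos": [0, 0, 3], "turn": 0, "claw": 0}, {"delta_pos": [0, 0, 1.2], "turn": 0, "claw": 0}, {"delta_pos": [0, 0, 1], "turn": 0, "claw": 0}, {"delta_pos": [0, 0, 0.5], "turn": 0, "claw": 0}])

```text
time_s: 16.05
tcp_pos: [0.4291, -0.3715, 0.0944]
ee_rot: [[-0.367, -0.93, 0.0], [-0.93, 0.367, -0.0], [0.0, -0.0, -1.0]]
wrist_force: [-1.4, 1.1, 5.5]
gripper_width: 0.006
gripper_force: 2.6
```

Roll dial 3 back 22 mm, then retreat and look.

drive_tool(moves=[{"delta_pos": [0, -2, 0], "turn": 0, "claw": 0}, {"delta_pos": [0, -4, 0], "turn": 0, "claw": 0}, {"delta_pos": [0, -5, 0], "turn": 0, "claw": 0}, {"delta_pos": [0, -5, 0], "turn": 0, "claw": 0}, {"delta_pos": [0, -4, 0], "turn": 0, "claw": 0}, {"delta_pos": [0, -2, 0], "turn": 0, "claw": 0}, {"delta_pos": [0, 0, 0], "turn": 0, "claw": 0}])

```text
time_s: 16.92
tcp_pos: [0.4497, -0.3798, 0.0945]
ee_rot: [[-0.368, -0.93, 0.001], [-0.93, 0.368, -0.001], [0.0, -0.001, -1.0]]
wrist_force: [-0.8, 1.0, 5.1]
gripper_width: 0.003
gripper_force: 2.5
```

drive_tool(moves=[{"delta_pos": [0, 0, -25], "turn": 0, "claw": 0}, {"delta_pos": [-40, 41, -15], "turn": 0, "claw": 0}, {"delta_pos": [-40, 41, -15], "turn": 0, "claw": 0}, {"delta_pos": [-40, 41, -15], "turn": 0, "claw": 0}, {"delta_pos": [-40, 41, 0], "turn": 0, "claw": 0}, {"delta_pos": [-40, 41, 0], "turn": 0, "claw": 0}])

```text
time_s: 17.68
tcp_pos: [0.3314, -0.1168, 0.1637]
ee_rot: [[-0.369, -0.929, 0.001], [-0.929, 0.369, 0.001], [-0.001, -0.001, -1.0]]
wrist_force: [-0.4, 1.1, 0.6]
gripper_width: 0.002
gripper_force: 0.0
```

Run:
```python
from sr import *
c=avg("top",4); s=avg("side",4); pickle.dump((c,s),open("/tmp/av2.pkl","wb"))
F=[pickle.load(open(f"/tmp/av{k}.pkl","rb"))[0] for k in("","1","2")]
Ts=[]
for d in range(3):
    fr=[samples(c,D0[d],Y0) for c in F]; best=[]
    t2s=np.arange(-3,4,.5) if d==0 else np.arange(38,46,.5)
    best=min((solve(fr,[0,t1,t2])[2],t1,t2) for t1 in(19.5,20,20.5,21) for t2 in t2s)
    print(d+1,best)
    X,cov,e,r=solve(fr,[0,*best[1:]]); Ts.append((np.roll(X,30,0),np.roll(cov,30,0)))
pickle.dump(Ts,open("/tmp/T.pkl","wb")); show(Ts)
```

```text
1 (np.float64(2.561960365886632), 20, np.float64(2.0))
2 (np.float64(1.3285017574133162), 20.5, np.float64(45.5))
3 (np.float64(1.8658764222347757), 19.5, np.float64(45.5))
 16 ########%%##++----:::::: | ....::--==++**##%%@@@@@@ |                         
 17 ******######==--:::::::: |     ..::--==**##%%%%@@%% |                       ..
 18 ++++++%%**--==----:::::: |         ::--++##%%%%#### |               ......::::
 19 --======%%----==++::::-- |         ..--++######++== |             ..::::----==
 20 ....--::::**@@++::--++** |         ..--++####**==-- |           ..::--==++++**
 21 --::..==##@@%%##==%%@@%% |       ..--++##%%##++::.. |           ..::--++######
 22 ::----++@@@@==++@@@@--++ |     ..--++%%@@@@%%++::.. |             ::==**##%%%%
 23 ----++**++++%%@@##++::.. | ....::==%%@@@@@@%%++--.. |             ::==##%%%%%%
 24 ==::::--==**##%%    --.. |   ..--**%%@@@@@@##++--:: |           ..--++####****
 25 ::    ..::++--  ..::     |   ..--++%%@@@@####++==== |         ..--++****++====
 26 ....        ..  ::++     |   ..--++##%%%%##******++ |       ..==**##**====::--
 27           
[... 4680 characters left out ...]
:..       |     ..::==**%%@@%%##++==
 84                          | ..............           |       ::==**##%%##++--::
 85                          |                          |       ..::++++++==::..  
 86                          |                          |         ..::======::    
 87                          |               ......     |           ..====++--..  
 88                          |         ....::----::.... |           ::++####++==::
 89                          |   ..::::------====--::.. |         ..--##@@%%##**++
 90                          | ::--====++====++++==--:: |         ..==##@@@@%%##**
 91                          | ==++**##****++++++==---- | ..      ::==**%%%%%%####
```

Run:
```python
from sr import *
AV=[pickle.load(open(f"/tmp/av{k}.pkl","rb")) for k in("","1","2")]
s=AV[0][1]; g=s["color"].mean(2)
def cen(u,v,r=2):
    u0,v0=int(round(u)),int(round(v)); a=g[v0-r:v0+r+1,u0-r:u0+r+1]; i=np.unravel_index(a.argmax(),a.shape); u0+=i[1]-r; v0+=i[0]-r
    a=g[v0-1:v0+2,u0-1:u0+2]; w=np.clip(a-np.median(a),0,None); V,U=np.indices(a.shape); return np.array([(w*U).sum()/w.sum()+u0-1,(w*V).sum()/w.sum()+v0-1])
ds=[]
for p in([.4964,-.2811,.087],[.4631,-.267,.087],[.448,-.3993,.087],[.4164,-.3849,.087]):
    q=px(s,p); d=cen(*q)-q; ds.append(d); print(np.round(q,1),np.round(d,2))
ds=np.median(ds,0); print("shift",ds)
for c,s in AV: s["cx"]+=ds[0]; s["cy"]+=ds[1]
Ts=[]
for d in range(3):
    ft=[samples(a[0],D0[d],Y0) for a in AV]; fs=[samples(a[1],D0[d],Y0) for a in AV]
    for name,fr in(("top",ft),("side",fs)):
        print(d+1,name,"pair01",[(t,round(solve(fr[:2],[0,t])[2],2)) for t in np.arange(18,22.1,1)],"pair12",[(t,round(solve(fr[1:],[0,t])[2],2)) for t in (np.arange(-22,-15.9,1) if d==0 else np.arange(18,26.1,1))])
```

```text
[328.6 190.1] [-0.32  0.6 ]
[340.1 193.4] [-0.39  0.37]
[344.8 165.9] [ 0.2  -0.95]
[355.1 168.9] [-2.18 -1.89]
shift [-0.35289162 -0.28961038]
1 top pair01 [(np.float64(18.0), np.float64(1.55)), (np.float64(19.0), np.float64(1.25)), (np.float64(20.0), np.float64(1.16)), (np.float64(21.0), np.float64(1.19)), (np.float64(22.0), np.float64(1.29))] pair12 [(np.float64(-22.0), np.float64(1.99)), (np.float64(-21.0), np.float64(1.9)), (np.float64(-20.0), np.float64(1.84)), (np.float64(-19.0), np.float64(1.62)), (np.float64(-18.0), np.float64(1.64)), (np.float64(-17.0), np.float64(1.97)), (np.float64(-16.0), np.float64(2.14))]
1 side pair01 [(np.float64(18.0), np.float64(6.04)), (np.float64(19.0), np.float64(5.84)), (np.float64(20.0), np.float64(5.7)), (np.float64(21.0), np.float64(5.6)), (np.float64(22.0), np.float64(5.62))] pair12 [(np.float64(-22.0), np.float64(5.69)), (np.float64(-21.0), np.float64(5.45)), (np.float64(-20.0), np.float64(5.41)), (np.float64(-19.0), np.float64(5.29)), (np.float64(-18.0), np.float64(5.31)), (np.float64(-17.0), np.float64(5.68)), (np.float64(-16.0), np.floa
[... 1525 characters left out ...]
oat64(23.0), np.float64(1.33)), (np.float64(24.0), np.float64(1.21)), (np.float64(25.0), np.float64(1.26)), (np.float64(26.0), np.float64(1.12))]
3 side pair01 [(np.float64(18.0), np.float64(6.82)), (np.float64(19.0), np.float64(5.99)), (np.float64(20.0), np.float64(6.31)), (np.float64(21.0), np.float64(6.42)), (np.float64(22.0), np.float64(6.59))] pair12 [(np.float64(18.0), np.float64(6.42)), (np.float64(19.0), np.float64(5.85)), (np.float64(20.0), np.float64(5.87)), (np.float64(21.0), np.float64(5.92)), (np.float64(22.0), np.float64(5.99)), (np.float64(23.0), np.float64(5.86)), (np.float64(24.0), np.float64(5.69)), (np.float64(25.0), np.float64(5.63)), (np.float64(26.0), np.float64(5.54))]
```

```bash
cat >> sr.py <<'E'
from scipy.ndimage import percentile_filter
def show2(Ts,off=30,cols=11):
    ch=" .:-=+*#%@"; N=[]
    for X,cov in Ts:
        X=np.roll(X,off,0)[:,:cols]; cov=np.roll(cov,off,0); ok=cov.sum(1)>.5
        Y=np.where(ok[:,None],X,np.nan); lo=np.array([np.nanpercentile(Y[max(0,i-8):i+9],15) if ok[i] else 0 for i in range(NR)]); hi=np.array([np.nanpercentile(Y[max(0,i-8):i+9],96) if ok[i] else 1 for i in range(NR)])
        N.append((np.clip((X-lo[:,None])/(hi-lo)[:,None]*9.9,0,9),ok))
    for i in range(NR):
        L=[''.join(ch[int(v)]*2 for v in X[i]) if ok[i] else ' '*2*cols for X,ok in N]
        if any(ok[i] for X,ok in N): print('%3d '%i+' | '.join(L))
E
python3 - <<'E'
from sr import *
AV=[pickle.load(open(f"/tmp/av{k}.pkl","rb")) for k in("","1","2")]
for c,s in AV: s["cx"]-=.35; s["cy"]-=.1
th=[[0,20,1],[0,20.4,43.2],[0,20,42.3]]
lim=lambda f,m=.85:[q for q in f if abs(q[0]).max()<m]
for cam in(0,1):
    Ts=[solve([lim(samples(a[cam],D0[d],Y0)) for a in AV],th[d],lam=1.)[:2] for d in range(3)]
    print("cam",cam); show2(Ts)
E
```

```text
cam 0
 17 ----==++++++==::..     |                        |                       
 18 --====**####++==--.... |         ..--++####**++ | ................::==++
 19 ::--++**%%@@%%++====== |         ..==**####**== | ....    ......--==++**
 20 --::--##%%@@@@%%==++%% |         ..==**%%##++== |           ..::--++**##
 21 ======**@@@@%%##@@@@## |         --++%%%%##++-- |           ..::==++####
 22 ----++####@@@@@@@@%%-- |       ::++%%@@@@%%++:: |           ..::++**%%%%
 23 ======++**++@@@@==::== |     ..==##@@@@@@##==:: |           ..--++##%%%%
 24 ==--::::==**++++::  :: |     ::++%%@@@@@@##++-- |           ::==++######
 25 ....    ..::::  --==   |     ::++%%@@@@%%##++== |         ..--++****++++
 26             ......     |   ..--++%%%%@@%%##**++ |       ..==******++==--
 27               ==..     | ....--++##%%%%%%###### |     ::==##@@%%**==----
 28           ::----::..   | ..::--++##@@@@@@%%%%%% | ..::==**@@@@@@**==----
 29         ::++**==**==:: | ..::--++##%%@@@@@@@@@@ | ..::==**%%@@@@**--::--
 30       ::==**%%@@**++-- |   ..::==**##%%@@@@@@@@ | ....--++##%%##**==----
 31 ::::::==**##
[... 8044 characters left out ...]
@@@@@ | ::::==**####++++==--==
 76                        | ++**##@@@@@@@@@@@@@@%% | --==**##@@@@##**++====
 77                        | ++****##@@%%@@%%%%#### | --==%%@@@@@@@@++++====
 78                        | ====++++++********++++ | ====++@@@@@@##==--::::
 79                        | ..::::::::::---------- | ..==++**##++--..    ..
 80                        |               ......:: | ..::==++==--..        
 81                        |                   .... | ..::--==--            
 82                        |                   :::: | --------::..          
 83                        | ....            ..::-- |                       
 84                        | ::::......  ....::--++ |
```

Assuming all three dials carry the same print, I'll register them to each other so they give one jointly super-resolved rim.

```bash
cat > reg.py <<'E'
from sr import *
from scipy.ndimage import gaussian_filter,uniform_filter1d
AV=[pickle.load(open(f"/tmp/av{k}.pkl","rb")) for k in("","1","2")]
th=[[0,20,1],[0,20.4,42.8],[0,20,42.3]]
lim=lambda f,m=.9:[q for q in f if abs(q[0]).max()<m]
S=[[lim(samples(a[0],D0[d],Y0)) for a in AV] for d in range(3)]
E
python3 - <<'E'
from reg import *
# per-phi gain (mean brightness vs phi over everything)
N=[]
for d in range(3):
    X,cov=solve(S[d],th[d],lam=1.)[:2]; ok=cov.sum(1)>.5
    Xn=X[:,1:9].copy(); m=np.full(NR,np.nan)
    for i in np.where(ok)[0]:
        w=[k%NR for k in range(i-8,i+9) if ok[k%NR]]; Xn[i]=(X[i,1:9]-X[w][:,1:9].mean(0))/X[w][:,1:9].std()
    N.append((Xn,ok))
for a,b in((0,1),(0,2),(1,2)):
    R=[]
    for k in range(NR):
        Xb=np.roll(N[b][0],k,0); o=N[a][1]&np.roll(N[b][1],k)
        if o.sum()<26: continue
        R.append((round(np.corrcoef(N[a][0][o].ravel(),Xb[o].ravel())[0,1],2),k,int(o.sum())))
    R.sort(reverse=True); print(a+1,b+1,[tuple(map(float,r)) for r in R[:9]])
E
```

```text
1 2 [(0.86, 125.0, 48.0), (0.78, 124.0, 48.0), (0.74, 126.0, 48.0), (0.66, 88.0, 27.0), (0.64, 89.0, 28.0), (0.56, 112.0, 48.0), (0.53, 87.0, 26.0), (0.53, 17.0, 31.0), (0.5, 113.0, 48.0)]
1 3 [(0.72, 88.0, 26.0), (0.56, 89.0, 27.0), (0.51, 6.0, 42.0), (0.49, 113.0, 48.0), (0.49, 112.0, 48.0), (0.46, 7.0, 41.0), (0.44, 5.0, 43.0), (0.36, 125.0, 48.0), (0.34, 111.0, 48.0)]
2 3 [(0.81, 95.0, 33.0), (0.73, 96.0, 34.0), (0.69, 94.0, 32.0), (0.62, 13.0, 58.0), (0.62, 12.0, 59.0), (0.49, 14.0, 57.0), (0.49, 0.0, 70.0), (0.48, 131.0, 69.0), (0.46, 11.0, 60.0)]
```

The three registrations are mutually consistent (dial 2: −7, dial 3: −44). Next is the joint reconstruction.

Run:
```python
from reg import *
from scipy.optimize import minimize
# normalise gain per phi: divide by mean bright profile
mid=lambda f:[q for q in f if (q[2]*(abs(q[1]-.0007)<.0053)).sum()>.75]
SS=[mid(S[d][k]) for d in range(3) for k in range(3)]
def res(p): return solve(SS,p,lam=1.)[2]
p=np.array([0,20,1, -7,13.4,35.8, -44,-24,-1.7])
for it in range(2):
    for i in range(1,9):
        c=[(res(np.r_[p[:i],p[i]+d,p[i+1:]]),p[i]+d) for d in(-1,-.5,0,.5,1)]; p[i]=min(c)[1]
    print(np.round(p,1),min(c)[0])
pickle.dump(p,open("/tmp/p.pkl","wb"))
X,cov=solve(SS,p,lam=.7)[:2]; show2([(X,cov)],off=50)
g=np.roll(X,50,0); ok=np.roll(cov,50,0).sum(1)>.5; g=g[:105]; lo=np.percentile(g[ok[:105]],10); hi=np.percentile(g[ok[:105]],98)
im=np.clip((g-lo)/(hi-lo)*255,0,255).astype(np.uint8); im=cv2.resize(im,None,fx=14,fy=14,interpolation=cv2.INTER_CUBIC)
h=im.shape[0]//2; im=np.hstack([im[:h],np.full((h,20),128,np.uint8),im[h:2*h]]); im=cv2.resize(im,None,fx=.8,fy=.8); print(im.shape); cv2.imwrite("pics/g.png",im)
```

```text
[  0.   20.    2.   -7.   12.4  36.8 -43.5 -24.5  -1.7] 3.8042249762583467
[  0.   19.    1.   -7.   12.4  37.8 -44.  -24.5  -1.7] 3.682168218644547
  0             --==**####
  1           ::==++++++++
  2         --++++++======
  3       --**%%##++------
  4   ..--**@@@@@@++--::::
  5 ..::==**%%@@%%++::....
  6 ....--==**##**++--::..
  7     ..--++**##**==--::
  8       --##%%@@%%**==--
  9     ::++%%@@@@@@##==--
 10   ::--++%%@@@@%%**==--
 11   ..::--********======
 12       ..::--==========
 13         ..::--==++++++
 14         ..--==++######
 15         ::**####%%@@@@
 16     ..::++##%%@@@@@@@@
 17 ..  ::==**%%##%%@@##**
 18 ..    --++++**----++++
 19     ......----..  ++==
 20           ..::--::::==
 21           ..--==++==++
 22           --++####****
 23         ..==##@@####**
 24         --**%%%%%%####
 25 ......--++##@@%%%%%%%%
 26 ::::--++**%%@@@@@@@@@@
 27 ::::--++##%%@@@@@@@@@@
 28 ....::--++**####@@@@@@
 29         ::--++==++####
 30               --++==--
 31               ++++--..
 32             ::**::::  
 33 ..        --==**++..  
 34     ..  --++@@**--==--
 35   
[... 1275 characters left out ...]
--------------
 83       ..........::::::
 84                 ..::--
 85                 ..::--
 86               ::--====
 87           ..::==++++**
 88       ..--==++**######
 89     ::==******##%%%%%%
 90 ..::==**##%%######%%%%
 91 ..::==##%%%%%%%%######
 92 ::::==##@@@@@@@@%%####
 93 ::--++##@@@@@@@@%%**++
 94 ----++##@@@@@@%%**====
 95 ----==++##%%##++--::..
 96 ::::::::--==--::..    
 97                       
 98                       
 99             ..::....::
100   ........::--========
101 ..::::::--==++**##**++
126           ......::--==
127           ..::--==++++
128         ..::--==++**##
129         ..::--++##%%%%
130 ..        ::--**%%@@@@
131           ..==**%%@@@@
(588, 285)
```

View pics/g.png

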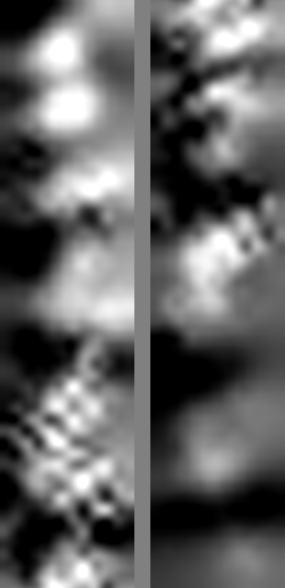

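drive_tool(moves=[{"delta_pos": [28.8, -40.2, 0], "turn": 0, "claw": 0}, {"delta_pos": [28.8, -40.2, 0], "turn": 0, "claw": 0}, {"delta_pos": [28.8, -40.2, 15], "turn": 0, "claw": 0}, {"delta_pos": [28.8, -40.2, 15], "turn": 0, "claw": 0}, {"delta_pos": [28.7, -40.2, 15], "turn": 0, "claw": 0}, {"delta_pos": [0, 0, 18], "turn": 0, "claw": 0}, {"delta_pos": [0, 0, 3.5], "turn": 0, "claw": 0}, {"delta_pos": [0, 0, 1.2], "turn": 0, "claw": 0}, {"delta_pos": [0, 0, 1.1], "turn": 0, "claw": 0}, {"delta_pos": [0, 0, 0.9], "turn": 0, "claw": 0}, {"delta_pos": [0, 0, 0.3], "turn": 0, "claw": 0}])

```text
time_s: 19.45
tcp_pos: [0.4661, -0.3259, 0.0952]
ee_rot: [[-0.367, -0.93, 0.001], [-0.93, 0.367, -0.001], [0.0, -0.001, -1.0]]
wrist_force: [-2.1, 1.2, 6.2]
gripper_width: 0.003
gripper_force: 3.2
```

drive_tool(moves=[{"delta_pos": [0, 2, 0.1], "turn": 0, "claw": 0}, {"delta_pos": [0, 4, 0], "turn": 0, "claw": 0}, {"delta_pos": [0, 4, 0], "turn": 0, "claw": 0}, {"delta_pos": [0, 3, 0], "turn": 0, "claw": 0}, {"delta_pos": [0, 0, 0], "turn": 0, "claw": 0}])

```text
time_s: 20.08
tcp_pos: [0.4548, -0.3215, 0.095]
ee_rot: [[-0.368, -0.93, 0.003], [-0.93, 0.368, -0.001], [0.0, -0.003, -1.0]]
wrist_force: [2.0, 0.6, 6.2]
gripper_width: 0.007
gripper_force: 2.9
```

drive_tool(moves=[{"delta_pos": [0, 0, -6], "turn": 0, "claw": 0}, {"delta_pos": [28.1, -11, 0], "turn": 0, "claw": 0}, {"delta_pos": [0, 0, 3], "turn": 0, "claw": 0}, {"delta_pos": [0, 0, 1.2], "turn": 0, "claw": 0}, {"delta_pos": [0, 0, 1], "turn": 0, "claw": 0}, {"delta_pos": [0, 0, 0.6], "turn": 0, "claw": 0}])

```text
time_s: 20.82
tcp_pos: [0.4531, -0.3515, 0.0952]
ee_rot: [[-0.367, -0.93, -0.001], [-0.93, 0.367, -0.001], [0.001, 0.001, -1.0]]
wrist_force: [-2.9, -1.3, 8.4]
gripper_width: 0.003
gripper_force: 4.3
```

drive_tool(moves=[{"delta_pos": [0, 2, 0], "turn": 0, "claw": 0}, {"delta_pos": [0, 4, 0], "turn": 0, "claw": 0}, {"delta_pos": [0, 4, 0], "turn": 0, "claw": 0}, {"delta_pos": [0, 0, 0], "turn": 0, "claw": 0}, {"delta_pos": [0, 0, -6], "turn": 0, "claw": 0}, {"delta_pos": [28, -15, 0], "turn": 0, "claw": 0}, {"delta_pos": [0, 0, 3], "turn": 0, "claw": 0}, {"delta_pos": [0, 0, 1.2], "turn": 0, "claw": 0}, {"delta_pos": [0, 0, 1], "turn": 0, "claw": 0}, {"delta_pos": [0, 0, 0.5], "turn": 0, "claw": 0}])

```text
time_s: 22.08
tcp_pos: [0.4476, -0.3789, 0.095]
ee_rot: [[-0.368, -0.93, -0.001], [-0.93, 0.368, 0.0], [0.0, 0.001, -1.0]]
wrist_force: [-2.0, -0.2, 5.5]
gripper_width: 0.005
gripper_force: 2.7
```

drive_tool(moves=[{"delta_pos": [0, 2, 0.2], "turn": 0, "claw": 0}, {"delta_pos": [0, 4, 0], "turn": 0, "claw": 0}, {"delta_pos": [0, 4, 0], "turn": 0, "claw": 0}, {"delta_pos": [0, 4, 0], "turn": 0, "claw": 0}, {"delta_pos": [0, 3, 0], "turn": 0, "claw": 0}, {"delta_pos": [0, 2, 0], "turn": 0, "claw": 0}, {"delta_pos": [0, 0, 0], "turn": 0, "claw": 0}])

```text
time_s: 22.95
tcp_pos: [0.43, -0.3719, 0.0945]
ee_rot: [[-0.368, -0.93, -0.001], [-0.93, 0.368, 0.0], [-0.0, 0.001, -1.0]]
wrist_force: [0.5, 0.2, 7.0]
gripper_width: -0.0
gripper_force: 3.4
```

drive_tool(moves=[{"delta_pos": [0, 0, -5], "turn": 0, "claw": 0}, {"delta_pos": [0, -19, 0], "turn": 0, "claw": 0}, {"delta_pos": [0, 0, 2.5], "turn": 0, "claw": 0}, {"delta_pos": [0, 0, 1.2], "turn": 0, "claw": 0}, {"delta_pos": [0, 0, 0.8], "turn": 0, "claw": 0}, {"delta_pos": [0, 0, 0.4], "turn": 0, "claw": 0}])

```text
time_s: 23.7
tcp_pos: [0.4475, -0.3789, 0.0949]
ee_rot: [[-0.368, -0.93, -0.001], [-0.93, 0.368, 0.0], [-0.0, 0.001, -1.0]]
wrist_force: [-0.3, 1.6, 7.5]
gripper_width: 0.008
gripper_force: 3.3
```

drive_tool(moves=[{"delta_pos": [0, 2, 0.1], "turn": 0, "claw": 0}, {"delta_pos": [0, 4, 0], "turn": 0, "claw": 0}, {"delta_pos": [0, 4, 0], "turn": 0, "claw": 0}, {"delta_pos": [0, 4, 0], "turn": 0, "claw": 0}, {"delta_pos": [0, 3, 0], "turn": 0, "claw": 0}, {"delta_pos": [0, 2, 0], "turn": 0, "claw": 0}, {"delta_pos": [0, 0, 0], "turn": 0, "claw": 0}])

```text
time_s: 24.58
tcp_pos: [0.4298, -0.3723, 0.0945]
ee_rot: [[-0.368, -0.93, -0.001], [-0.93, 0.368, 0.0], [0.0, 0.001, -1.0]]
wrist_force: [0.8, 0.7, 6.6]
gripper_width: 0.008
gripper_force: 3.2
```

drive_tool(moves=[{"delta_pos": [0, 0, -25], "turn": 0, "claw": 0}, {"delta_pos": [-40, 37, -15], "turn": 0, "claw": 0}, {"delta_pos": [-40, 37, -15], "turn": 0, "claw": 0}, {"delta_pos": [-40, 37, -15], "turn": 0, "claw": 0}, {"delta_pos": [-40, 37, 0], "turn": 0, "claw": 0}, {"delta_pos": [-40, 37, 0], "turn": 0, "claw": 0}])

```text
time_s: 25.32
tcp_pos: [0.3291, -0.1174, 0.163]
ee_rot: [[-0.37, -0.929, -0.005], [-0.929, 0.37, -0.0], [0.002, 0.004, -1.0]]
wrist_force: [1.5, 1.4, 0.1]
gripper_width: 0.006
gripper_force: 0.0
```

Run:
```python
from sr import *
c=avg("top",4); s=avg("side",4); pickle.dump((c,s),open("/tmp/av3.pkl","wb"))
lim=lambda f,m=.95:[q for q in f if abs(q[0]).max()<m]
show2([solve([lim(samples(c,D0[d],Y0))],[0],lam=.7)[:2] for d in range(3)],off=24,cols=12)
```

```text
10                          |       ..--==++++--..     |                         
 11 ------==**%%@@@@@@@@@@@@ |       ::==**##**++--     |         ..==**%%@@%%####
 12 ....::--++**%%@@@@@@%%## |       ..--**%%%%++::..   |         ::++%%@@@@%%##**
 13 ..    ..::==**####**++++ |       ..==**####==::..   |         ::++%%@@@@%%****
 14           ::==++++==:::: |         ::==++++--..     | ..      ::++%%@@@@%%**==
 15             ::--::..     |         ..----::::..     |       ..--++%%@@@@##++==
 16 ::            ....       |           ..::......     |       ..--++##%%####====
 17 ::            ..::..     |             ............ |       ..::==++****++==--
 18 ..        ..::--==::..   |           ..:::::::::::: |         ::--============
 19       ..--==******==..   |       ..::--============ |           ::--========++
 20     ..==##%%@@%%##++--.. |     ..--++**##******++++ |           ::--++********
 21   ..--##@@@@@@@@##**--:: | ....--++%%@@@@%%##**++** |           ::++**########
 22 ..::==##@@@@@@@@##++++++ | ..::==##@@@@@@@@##**++++ | ..      ..--**%%@@@@@@%%
 23 ..::++##@@@@@@%%##
[... 663 characters left out ...]
-..     |           ..--++**++::.. | ....        ..----------
 32 ..          ::==++==     | ..::::====++**%%%%%%++:: | ..          ..--========
 33           --==++++--..   | --==++**%%%%%%@@@@@@**== |           ..--++**##**++
 34       ..==**##**++--..   | --==**@@@@@@@@@@@@%%**++ |         ..==**%%%%##**++
 35     ::==##@@@@%%++==:::: | --==**@@@@@@@@@@%%##==-- |       ..--**%%@@%%##++==
 36 ....--**@@@@@@%%**==---- | ..::==##@@@@%%##++==::.. |       ::++##@@@@%%**----
 37 ..::==##@@@@@@##**++==== |   ..--++####**==--..     |     ..--**@@@@@@%%++----
 38 ::::==##@@@@%%##++++++++ |     ..--====----..       | ....::==##@@@@@@%%++==--
 39 ::::==**######**++====++ |       ..::::::..         |
```

```bash
cat > j.py <<'E'
from sr import *
AV=[pickle.load(open(f"/tmp/av{k}.pkl","rb"))[0] for k in("","1","2","3")]
keep=lambda f:[q for q in f if abs(q[0]).max()<.95 and (q[2]*(abs(q[1]-.0005)<.0052)).sum()>.8]
SS=[keep(samples(a,D0[d],Y0)) for d in range(3) for a in AV]
# shading: normalise by percentiles in phi
ph=np.array([(q[0]*q[2]).sum() for f in SS for q in f]); va=np.array([q[3] for f in SS for q in f])
pc=np.array([[np.percentile(va[abs(ph-x)<.15],[10,92])] for x in np.linspace(-.9,.9,25)])[:,0]
gx=np.linspace(-.9,.9,25); co=[np.polyfit(gx,pc[:,i],3) for i in(0,1)]
SS=[[(a,b,w,(v-np.polyval(co[0],(a*w).sum()))/(np.polyval(co[1],(a*w).sum())-np.polyval(co[0],(a*w).sum()))) for a,b,w,v in f] for f in SS]
cmd=np.array([0,20,0,-13, 0,20,42,32, 0,20,42,4.])
E
cat > run.py <<'E'
from j import *
def cost(p):
    o=p-cmd; pr=sum(((np.diff(o[4*d:4*d+4]))**2).sum() for d in range(3))
    return solve(SS,p,lam=1.)[2]**2*1e3+.8*pr
p=cmd+np.repeat([0,-7,-44],4)
p[[1,2,3]]+=[-.3,.5,.5]
for step in(1,.5,.5,.25):
    for d in(1,2):
        c=[]
        for e in(-step,0,step):
            q=p.copy(); q[4*d:4*d+4]+=e; c.append((cost(q),tuple(q)))
        p=np.array(min(c)[1])
    for i in range(1,12):
        c=[]
        for e in(-step,0,step):
            q=p.copy(); q[i]+=e; c.append((cost(q),tuple(q)))
        p=np.array(min(c)[1])
    print(step,np.round(p,2),round(min(c)[0],2))
pickle.dump(p,open("/tmp/p.pkl","wb"))
X,cov=solve(SS,p,lam=.8)[:2]; pickle.dump((X,cov),open("/tmp/X.pkl","wb")); show2([(X,cov)],off=66,cols=12)
E
time python3 run.py
```

```text
Traceback (most recent call last):
  File "run.py", line 1, in <module>
    from j import *
  File "j.py", line 7, in <module>
    pc=np.array([[np.percentile(va[abs(ph-x)<.15],[10,92])] for x in np.linspace(-.9,.9,25)])[:,0]
                  ~~~~~~~~~~~~~^^^^^^^^^^^^^^^^^^^^^^^^^^^
IndexError: index -1 is out of bounds for axis 0 with size 0

real	0m0.593s
user	0m1.093s
sys	0m0.065s
```

```bash
sed -i 's/np.linspace(-.9,.9,25)/np.linspace(ph.min()+.05,ph.max()-.05,25)/g' j.py; sed -i 's/^SS=\[keep.*/&\nprint([len(f) for f in SS])/' j.py; time timeout 300 python3 run.py
```

```text
[36, 36, 36, 36, 38, 38, 38, 38, 37, 37, 37, 37]
1 [  0.   19.7   0.5 -11.5  -7.   13.   35.   26.  -46.  -26.   -3.  -40. ] 27.0
0.5 [  0.   19.7   1.  -11.5  -7.   13.   35.5  26.5 -45.5 -25.5  -2.5 -39.5] 25.58
0.5 [  0.   20.2   1.  -11.5  -7.5  12.5  35.5  26.5 -45.5 -25.5  -2.5 -39.5] 25.04
0.25 [  0.    20.2    0.75 -11.5   -7.5   13.    36.    27.   -45.25 -25.25
  -2.25 -39.25] 24.24
  8           ......::::----
  9           ..::::::--====
 10         ..::::--========
 11       ......::==++++++++
 12           ..::++******++
 13             ::==%%%%**++
 14           ::==######****
 15           --**@@%%######
 16         ::++@@##@@@@%%##
 17 ....  ..--##@@%%%%%%%%##
 18 ::::  --##@@@@##%%%%####
 19 ......==@@@@**====**++**
 20   ..####--++**==========
 21   ..::##  --@@%%--..--==
 22         ==##++%%--::--==
 23         %%@@++####++++==
 24   ..**::  **@@**####++++
 25 ..  ==::..**@@++++******
 26       ..##--++++********
 27         --..::++%%##****
 28   ..      --**--**++****
 29 ..        ++**==++******
 30       --**==**%%@@@@##**
 31 ....  ::**--==@@@@******
 32 ....
[... 1797 characters left out ...]
:--****%%@@++++====**
 95 ..::  ::%%****==::++****
 96   **    ****  ::--==**++
 97     --..  ++....--------
 98       --    ==    ..::--
 99       ......::  ..++++++
100         ==      ::**####
101     --      ++==--%%@@@@
102 ::----  --@@@@::==##@@@@
103 ::  ****@@@@**--##@@%%%%
104 ..::==%%@@####@@%%**++**
105 ..==..==######%%**++==++
106 ..----==%%@@****++======
107 ..::==**%%@@****++====--
108 ....==**##%%##++++----::
109 ..::--++++**++==--::....
110   ....::------::..      
111         ......          
112                         
113               ....  ....
114         ..::----==------
115 ....::::--++****##****++
116 ----==++++##@@@@@@@@####
real	0m7.057s
user	0m7.287s
sys	0m0.301s
```

The joint texture is now legible. Rows 76–84 are a clear "7", rows 64–73 a "6" and rows 36–46 a "4". The dials currently read about 5 8 3, so each goes one digit forward.

drive_tool(moves=[{"delta_pos": [28.8, -40.2, 0], "turn": 0, "claw": 0}, {"delta_pos": [28.8, -40.2, 0], "turn": 0, "claw": 0}, {"delta_pos": [28.8, -40.2, 15], "turn": 0, "claw": 0}, {"delta_pos": [28.8, -40.2, 15], "turn": 0, "claw": 0}, {"delta_pos": [28.7, -40.2, 15], "turn": 0, "claw": 0}, {"delta_pos": [0, 0, 18], "turn": 0, "claw": 0}, {"delta_pos": [0, 0, 3], "turn": 0, "claw": 0}, {"delta_pos": [0, 0, 1.2], "turn": 0, "claw": 0}, {"delta_pos": [0, 0, 1.1], "turn": 0, "claw": 0}, {"delta_pos": [0, 0, 0.8], "turn": 0, "claw": 0}, {"delta_pos": [0, 0, 0.2], "turn": 0, "claw": 0}])

```text
time_s: 27.1
tcp_pos: [0.4661, -0.3258, 0.0954]
ee_rot: [[-0.368, -0.93, 0.001], [-0.93, 0.368, -0.0], [-0.0, -0.001, -1.0]]
wrist_force: [-0.1, 0.1, 1.1]
gripper_width: 0.006
gripper_force: 0.6
```

drive_tool(moves=[{"delta_pos": [0, 0, 0.6], "turn": 0, "claw": 0}, {"delta_pos": [0, 0, 0.1], "turn": 0, "claw": 0}])

```text
time_s: 27.35
tcp_pos: [0.4662, -0.3259, 0.0952]
ee_rot: [[-0.368, -0.93, 0.001], [-0.93, 0.368, -0.0], [0.0, -0.001, -1.0]]
wrist_force: [-0.1, 1.9, 5.7]
gripper_width: 0.007
gripper_force: 2.9
```

drive_tool(moves=[{"delta_pos": [0, 2, 0], "turn": 0, "claw": 0}, {"delta_pos": [0, 4, 0], "turn": 0, "claw": 0}, {"delta_pos": [0, 4, 0], "turn": 0, "claw": 0}, {"delta_pos": [0, 2.7, 0], "turn": 0, "claw": 0}, {"delta_pos": [0, 1, 0], "turn": 0, "claw": 0}, {"delta_pos": [0, 0, 0], "turn": 0, "claw": 0}])

```text
time_s: 28.1
tcp_pos: [0.4536, -0.3211, 0.0948]
ee_rot: [[-0.368, -0.93, 0.001], [-0.93, 0.368, -0.001], [0.0, -0.001, -1.0]]
wrist_force: [0.8, 0.9, 6.1]
gripper_width: 0.009
gripper_force: 2.8
```

drive_tool(moves=[{"delta_pos": [0, 0, -6], "turn": 0, "claw": 0}, {"delta_pos": [28.1, -13.7, 0], "turn": 0, "claw": 0}, {"delta_pos": [0, 0, 3], "turn": 0, "claw": 0}, {"delta_pos": [0, 0, 1.2], "turn": 0, "claw": 0}, {"delta_pos": [0, 0, 1], "turn": 0, "claw": 0}, {"delta_pos": [0, 0, 0.5], "turn": 0, "claw": 0}])

```text
time_s: 28.85
tcp_pos: [0.4546, -0.3522, 0.0952]
ee_rot: [[-0.367, -0.93, -0.002], [-0.93, 0.367, -0.001], [0.001, 0.002, -1.0]]
wrist_force: [-3.7, -1.8, 6.5]
gripper_width: 0.003
gripper_force: 3.3
```

drive_tool(moves=[{"delta_pos": [0, 2, 0], "turn": 0, "claw": 0}, {"delta_pos": [0, 4, 0], "turn": 0, "claw": 0}, {"delta_pos": [0, 4, 0], "turn": 0, "claw": 0}, {"delta_pos": [0, 2.7, 0], "turn": 0, "claw": 0}, {"delta_pos": [0, 1, 0], "turn": 0, "claw": 0}, {"delta_pos": [0, 0, 0], "turn": 0, "claw": 0}])

```text
time_s: 29.6
tcp_pos: [0.4428, -0.3468, 0.0948]
ee_rot: [[-0.368, -0.93, 0.0], [-0.93, 0.368, 0.0], [-0.0, -0.0, -1.0]]
wrist_force: [1.2, -0.4, 6.5]
gripper_width: 0.007
gripper_force: 2.8
```

drive_tool(moves=[{"delta_pos": [0, 0, -6], "turn": 0, "claw": 0}, {"delta_pos": [28, -13.7, 0], "turn": 0, "claw": 0}, {"delta_pos": [0, 0, 3], "turn": 0, "claw": 0}, {"delta_pos": [0, 0, 1.2], "turn": 0, "claw": 0}, {"delta_pos": [0, 0, 1], "turn": 0, "claw": 0}, {"delta_pos": [0, 0, 0.5], "turn": 0, "claw": 0}])

```text
time_s: 30.35
tcp_pos: [0.4446, -0.3779, 0.0953]
ee_rot: [[-0.368, -0.93, -0.001], [-0.93, 0.368, -0.0], [0.0, 0.001, -1.0]]
wrist_force: [-3.5, -1.0, 6.2]
gripper_width: 0.007
gripper_force: 2.9
```

drive_tool(moves=[{"delta_pos": [0, 2, 0.2], "turn": 0, "claw": 0}, {"delta_pos": [0, 4, 0], "turn": 0, "claw": 0}, {"delta_pos": [0, 4, 0], "turn": 0, "claw": 0}, {"delta_pos": [0, 1.7, 0], "turn": 0, "claw": 0}, {"delta_pos": [0, 1, 0], "turn": 0, "claw": 0}, {"delta_pos": [0, 0, 0], "turn": 0, "claw": 0}])

```text
time_s: 31.1
tcp_pos: [0.4337, -0.3734, 0.095]
ee_rot: [[-0.368, -0.93, 0.001], [-0.93, 0.368, -0.0], [-0.0, -0.001, -1.0]]
wrist_force: [1.0, 0.6, 5.4]
gripper_width: 0.001
gripper_force: 2.8
```

drive_tool(moves=[{"delta_pos": [0, 0, -25], "turn": 0, "claw": 0}, {"delta_pos": [-40, 37, -15], "turn": 0, "claw": 0}, {"delta_pos": [-40, 37, -15], "turn": 0, "claw": 0}, {"delta_pos": [-40, 37, -15], "turn": 0, "claw": 0}, {"delta_pos": [-40, 37, 0], "turn": 0, "claw": 0}, {"delta_pos": [-40, 37, 0], "turn": 0, "claw": 0}])

```text
time_s: 31.85
tcp_pos: [0.3319, -0.1182, 0.1633]
ee_rot: [[-0.37, -0.929, -0.005], [-0.929, 0.37, 0.001], [0.001, 0.005, -1.0]]
wrist_force: [1.3, 1.1, -0.2]
gripper_width: 0.011
gripper_force: 0.0
```

```bash
python3 - <<'E'
from sr import *
c=avg("top",4); s=avg("side",1); pickle.dump((c,s),open("/tmp/av4.pkl","wb"))
E
sed -i 's/"2","3")/"2","3","4")/; s/^cmd=.*/cmd=np.array([0,20,0,-13,-26.2, 0,20,42,32,18.8, 0,20,42,4,-8.2])/' j.py
sed -i 's/4\*d:4\*d+4/5*d:5*d+5/g; s/\[0,-7,-44\],4/[0,-7.5,-45.2],5/; s/range(1,12)/range(1,15)/; s/p\[\[1,2,3\]\]+=.*/p[[1,2,3,4]]+=[0.2,.75,1.5,1.5]; p[13]+=2; p[14]+=2/' run.py
timeout 400 python3 run.py
```

```text
[36, 36, 36, 36, 36, 38, 38, 38, 38, 38, 37, 37, 37, 37, 37]
1 [  0.    20.2    0.75 -11.5  -24.7   -7.5   12.5   34.5   24.5   11.3
 -44.2  -24.2   -1.2  -38.2  -50.4 ] 30.8
0.5 [  0.    20.2    0.75 -11.5  -24.7   -7.5   12.5   34.5   24.5   11.8
 -44.7  -24.2   -1.7  -39.2  -50.9 ] 29.91
0.5 [  0.    20.2    0.75 -11.5  -24.7   -7.    13.    35.    25.5   12.3
 -45.2  -24.2   -1.7  -39.2  -50.9 ] 29.07
0.25 [  0.    20.2    0.75 -11.75 -24.95  -7.    13.    35.    25.5   12.3
 -44.95 -24.45  -1.95 -39.2  -50.9 ] 28.57
  3           ............::
  4           ..........::::
  5           ..::::....::--
  6         ..::----::::--==
  7         ::----------++++
  8       ..::--==::--==++**
  9       ..::--::::++####**
 10         ..::::******####
 11           ::==**++**####
 12           ----++****####
 13         ..==--==%%######
 14       ++--  %%@@####****
 15     ..****--@@@@%%**++++
 16   --..  %%@@@@@@@@##++==
 17 ....::..==@@@@****++**++
 18 ..::..==--@@@@**%%%%##**
 19       ::%%@@@@++++%%****
 20     ==##**::@@##==++++++
 21   ..--@@**==####::::----
 22         ##%%====--
[... 2003 characters left out ...]
****
 92 ::++##==@@@@%%##**++****
 93   ..--****@@@@==**++****
 94     --**  ==##==--++++**
 95 ::::  ..++**++::  --++++
 96   --    @@++    ::::----
 97     ==**....::--  ..--==
 98           ..::==::====++
 99         ==  ....==@@**##
100     ==    ++++  ..%%%%%%
101 ++==--==++@@@@--  %%@@%%
102 ----==%%@@@@++**%%##%%%%
103   ::==--@@@@%%%%%%++**##
104   ==--==##%%##++##++++++
105   ..--**@@@@********++++
106   ::++%%@@%%####**++++==
107 ..::++##@@@@##**++==----
108 ..::==++**##**++--::....
109   ..::----====::..      
110         ......          
111                         
112               ..........
113         ..::--====------
114 ....::::--==****##**++++
115 ::----==++##@@@@@@%%##**
```

Run:
```python
from sr import *
c,s=pickle.load(open("/tmp/av4.pkl","rb"))
lim=lambda f,m=.95:[q for q in f if abs(q[0]).max()<m]
T=[solve([lim(samples(c,D0[d],Y0))],[0],lam=.7)[:2] for d in range(3)]
show2(T,off=24,cols=12)
for d in range(3): print(d+1,[int(x) for x in np.roll(T[d][0],24,0)[10:40,2:9].mean(1)])
```

```text
10                          | ::::--++**++==--::..     |                         
 11     ....--++##%%%%%%#### | ..::--==++====--....     | ..          ......      
 12     ..::==**%%@@@@%%#### |   ..::--====----::..     | ..          ......      
 13 ......--++##@@@@@@%%##** |       ..::======--::.... | ..          ....        
 14 ......--++##@@@@@@##++== |       ..::==++++++==:::: | ..        ..::::..      
 15 ::::..::++##@@@@##++--:: |       ..==++%%@@##**==-- |           ::----::      
 16 --::....--++****++--::   |       ::++%%@@@@@@%%++== |         ::::--====--::::
 17 --..      ::------::     |     ..--**@@@@@@@@%%**++ |     ....::----==++++==--
 18 ..          ......       |     ..--++%%@@@@@@%%**++ |       ....::==++****++++
 19                 ..       |       ::==**##%%%%##**++ |         ..::==++**##****
 20               ........   |       ..--==**####++==== |           ::==++********
 21           ..:::::::::::: |         ::==****++==---- |           ::==++++******
 22       ..==++++++++++==== |         --++****++--::-- |         ::==****++++++**
 23 ......--**%%%%%%##
[... 1057 characters left out ...]
 36 ====----**%%%%%%**--..   |     --**%%@@@@%%##++==-- |         ..--**%%@@@@@@@@
 37 --::::  ::++****++::..   |     ::++##%%%%%%%%##++== |         ::++##%%@@@@%%%%
 38 --::    ..--++++==::..   |     ..==++****%%%%##**++ |       ..--++##%%%%%%%%%%
 39 --::      ::--==--::..   |     ..--==++**######**** |                         
1 [66, 69, 74, 78, 79, 73, 61, 48, 38, 33, 35, 43, 54, 63, 67, 67, 63, 54, 43, 34, 31, 37, 49, 61, 66, 64, 58, 51, 46, 45]
2 [59, 56, 52, 50, 52, 60, 69, 73, 69, 59, 52, 49, 49, 46, 41, 36, 32, 35, 42, 51, 58, 61, 62, 63, 64, 64, 65, 62, 59, 55]
3 [26, 26, 25, 25, 26, 30, 36, 41, 43, 41, 38, 40, 48, 62, 78, 82, 72, 59, 52, 53, 53, 50, 45, 43, 44, 46, 49, 51, 53, 54]
```

Run:
```python
from j import *
for d in range(3):
    for a,b in((0,1),(1,2),(2,3),(3,4)):
        R=[]
        for t in np.arange(-26,27,.5):
            if abs(t-(cmd[5*d+b]-cmd[5*d+a]))>8: continue
            R.append((round(solve([SS[5*d+a],SS[5*d+b]],[0,t],lam=1.)[2],4),float(t)))
        R.sort(); print(d+1,(a,b),"cmd",round(cmd[5*d+b]-cmd[5*d+a],1),[(float(e),t) for e,t in R[:6]])
```

```text
[36, 36, 36, 36, 36, 38, 38, 38, 38, 38, 37, 37, 37, 37, 37]
1 (0, 1) cmd 20.0 [(0.0484, 26.5), (0.0502, 26.0), (0.0519, 25.5), (0.0557, 24.5), (0.0558, 25.0), (0.0561, 24.0)]
1 (1, 2) cmd -20.0 [(0.0576, -19.5), (0.0578, -18.0), (0.0581, -18.5), (0.0582, -26.0), (0.0582, -19.0), (0.0591, -17.5)]
1 (2, 3) cmd -13.0 [(0.114, -10.0), (0.1168, -9.5), (0.1173, -11.0), (0.119, -11.5), (0.1199, -9.0), (0.1204, -21.0)]
1 (3, 4) cmd -13.2 [(0.0619, -21.0), (0.0666, -20.5), (0.0748, -20.0), (0.0787, -19.5), (0.0822, -12.5), (0.0835, -14.0)]
2 (0, 1) cmd 20.0 [(0.0468, 26.5), (0.0498, 20.0), (0.05, 19.5), (0.0508, 20.5), (0.0517, 26.0), (0.0535, 21.0)]
2 (1, 2) cmd 22.0 [(0.034, 25.5), (0.0347, 25.0), (0.0353, 26.0), (0.0356, 26.5), (0.0371, 24.5), (0.04, 24.0)]
2 (2, 3) cmd -10.0 [(0.1108, -8.5), (0.1115, -18.0), (0.1129, -8.0), (0.114, -7.5), (0.1161, -7.0), (0.1239, -9.0)]
2 (3, 4) cmd -13.2 [(0.0722, -11.0), (0.0737, -11.5), (0.0779, -12.0), (0.0789, -10.5), (0.0811, -12.5), (0.0823, -10.0)]
3 (0, 1) cmd 20.0 [(0.0556, 19.5), (0.0569, 26.5), (0.0576, 19.0), (0.059, 20.0), (0.0613, 26.0), (0.0626, 20.5)]
3 (1, 2) cmd 22.0 [(0.0462, 22.5), (0.0462, 23.0), (0.0465, 23.5), (0.0467, 22.0), (0.0469, 24.0), (0.047, 26.5)]
3 (2, 3) cmd -38.0 []
3 (3, 4) cmd -12.2 [(0.0755, -20.0), (0.0774, -19.5), (0.0836, -14.0), (0.0845, -19.0), (0.0876, -15.0), (0.0877, -14.5)]
```

```bash
sed 's/+.8\*pr/+.15*pr/; s/for step in.*/for step in(2,1,1,.5,.5,.25):/; s/for e in(-step,0,step)/for e in(-2*step,-step,0,step,2*step)/' run.py > run2.py; sed -i 's/^p\[\[1,2,3,4\]\].*/p=np.array([0,20.2,.7,-11,-23.5,-7,13,36.5,28,17,-45,-25,-2,-39,-51.])/' run2.py
timeout 400 python3 run2.py | cut -c1-110
```

```text
[36, 36, 36, 36, 36, 38, 38, 38, 38, 38, 37, 37, 37, 37, 37]
2 [  0.   20.2   0.7 -11.  -25.5  -7.   13.   36.5  28.   17.  -45.  -25.
  -2.  -39.  -49. ] 23.47
1 [  0.   20.2   0.7 -11.  -24.5  -8.   13.   36.5  28.   17.  -46.  -25.
  -2.  -38.  -49. ] 23.08
1 [  0.   20.2   0.7 -11.  -24.5  -8.   13.   36.5  28.   17.  -46.  -25.
  -2.  -38.  -49. ] 23.08
0.5 [  0.   20.2   0.7 -10.5 -24.5  -7.5  13.   37.   28.5  17.  -45.5 -25.
  -2.  -38.5 -49. ] 22.56
0.5 [  0.   20.2   0.7 -11.  -24.5  -7.5  13.   37.   28.5  17.  -45.5 -25.
  -2.  -38.5 -49. ] 22.56
0.25 [  0.    20.2    0.7  -10.75 -24.    -7.5   13.    36.75  28.25  17.
 -45.5  -24.5   -2.   -38.25 -48.75] 22.0
  5             ............
  6             ............
  7           ..............
  8         ....::::::..::::
  9         ..::----::------
 10     ......--======++++++
 11       ..::--==++********
 12         ..::--++##%%####
 13           ..--++%%%%%%##
 14           ::==++%%%%####
 15         ..==%%##++######
 16       ::++--++@@##**##**
 17 ::::--..++**@@%%%%%%**++
 18 --::..==%%@@@@####======
 19 --::..@@@
[... 2157 characters left out ...]
--::
 94 ----==**%%##@@%%++------
 95 --==::==##%%##**##==++==
 96   ==..::@@@@**..==@@##++
 97     ==++::--**==++**++==
 98           ..====::::..::
 99       ..  --..    ....--
100                   --====
101         ::    ----**##**
102           ::..++@@####%%
103 ..--++  --@@**::**@@@@@@
104 --..####%%@@@@--==@@####
105 ..::++@@##==@@@@##******
106   ==::++%%##%%@@**==++++
107 ..::--==%%@@****++======
108 ..::==**##@@******======
109 ..::==**####++++==----::
110 ....--==++**==--::......
111     ..::::--::..        
112                         
113                         
114             ............
115         ..::========----
116 ..::::--==**##%%%%****++
117 ----==++**%%@@@@@@%%####
```

All digits 2–9 are now legible. Dial 1 is on 4. Dial 2 needs about 3.5 mm more forward and dial 3 about 1.2 mm (forward rolls lose roughly 1.5–2 mm).

drive_tool(moves=[{"delta_pos": [34.4, -38.7, 0], "turn": 0, "claw": 0}, {"delta_pos": [34.4, -38.7, 0], "turn": 0, "claw": 0}, {"delta_pos": [34.4, -38.7, 15], "turn": 0, "claw": 0}, {"delta_pos": [34.4, -38.7, 15], "turn": 0, "claw": 0}, {"delta_pos": [34.4, -38.7, 15], "turn": 0, "claw": 0}, {"delta_pos": [0, 0, 18], "turn": 0, "claw": 0}, {"delta_pos": [0, 0, 3], "turn": 0, "claw": 0}, {"delta_pos": [0, 0, 1.2], "turn": 0, "claw": 0}, {"delta_pos": [0, 0, 1.1], "turn": 0, "claw": 0}, {"delta_pos": [0, 0, 0.8], "turn": 0, "claw": 0}, {"delta_pos": [0, 0, 0.6], "turn": 0, "claw": 0}])

```text
time_s: 33.48
tcp_pos: [0.4519, -0.3504, 0.0954]
ee_rot: [[-0.368, -0.93, 0.001], [-0.93, 0.368, -0.0], [-0.0, -0.001, -1.0]]
wrist_force: [0.2, 0.4, 1.3]
gripper_width: 0.006
gripper_force: 1.1
```

drive_tool(moves=[{"delta_pos": [0, 0, 0.6], "turn": 0, "claw": 0}, {"delta_pos": [0, 0, 0.4], "turn": 0, "claw": 0}, {"delta_pos": [0, 2, 0], "turn": 0, "claw": 0}, {"delta_pos": [0, 2, 0], "turn": 0, "claw": 0}, {"delta_pos": [0, 1.2, 0], "turn": 0, "claw": 0}, {"delta_pos": [0, 0, 0], "turn": 0, "claw": 0}])

```text
time_s: 34.22
tcp_pos: [0.4487, -0.3492, 0.0953]
ee_rot: [[-0.367, -0.93, 0.004], [-0.93, 0.367, -0.002], [0.0, -0.005, -1.0]]
wrist_force: [3.0, 1.4, 7.2]
gripper_width: 0.004
gripper_force: 3.1
```

drive_tool(moves=[{"delta_pos": [0, 0, -6], "turn": 0, "claw": 0}, {"delta_pos": [28, -3.5, 0], "turn": 0, "claw": 0}, {"delta_pos": [0, 0, 3], "turn": 0, "claw": 0}, {"delta_pos": [0, 0, 1.2], "turn": 0, "claw": 0}, {"delta_pos": [0, 0, 1], "turn": 0, "claw": 0}, {"delta_pos": [0, 0, 0.5], "turn": 0, "claw": 0}])

```text
time_s: 34.98
tcp_pos: [0.4392, -0.3763, 0.0952]
ee_rot: [[-0.367, -0.93, -0.001], [-0.93, 0.367, -0.001], [0.002, 0.001, -1.0]]
wrist_force: [-3.0, -1.6, 7.5]
gripper_width: 0.002
gripper_force: 3.8
```

drive_tool(moves=[{"delta_pos": [0, 1.6, 0], "turn": 0, "claw": 0}, {"delta_pos": [0, 1.4, 0], "turn": 0, "claw": 0}, {"delta_pos": [0, 0, 0], "turn": 0, "claw": 0}])

```text
time_s: 35.35
tcp_pos: [0.4385, -0.3757, 0.0953]
ee_rot: [[-0.367, -0.93, 0.003], [-0.93, 0.367, -0.002], [0.001, -0.004, -1.0]]
wrist_force: [1.8, -3.7, 4.2]
gripper_width: 0.003
gripper_force: 2.9
```

drive_tool(moves=[{"delta_pos": [0, 0, -25], "turn": 0, "claw": 0}, {"delta_pos": [-40, 37, -15], "turn": 0, "claw": 0}, {"delta_pos": [-40, 37, -15], "turn": 0, "claw": 0}, {"delta_pos": [-40, 37, -15], "turn": 0, "claw": 0}, {"delta_pos": [-40, 37, 0], "turn": 0, "claw": 0}, {"delta_pos": [-40, 37, 0], "turn": 0, "claw": 0}])

```text
time_s: 36.1
tcp_pos: [0.3362, -0.119, 0.1631]
ee_rot: [[-0.369, -0.929, -0.003], [-0.929, 0.369, 0.001], [0.0, 0.004, -1.0]]
wrist_force: [-0.1, 1.4, 0.9]
gripper_width: 0.007
gripper_force: 0.0
```

```bash
python3 - <<'E'
from sr import *
c=avg("top",4); s=avg("side",1); pickle.dump((c,s),open("/tmp/av5.pkl","wb"))
E
sed -i 's/"3","4")/"3","4","5")/; s/^cmd=.*/cmd=np.array([0,20,.7,-10.75,-24,-24, 0,20.5,44,35.7,24.5,21, 0,21,43.5,7.2,-3.3,-4.7])/' j.py
sed -i 's/5\*d:5\*d+5/6*d:6*d+6/g; s/range(1,15)/range(1,18)/; s/\[0,-7.5,-45.2\],5/[0,-7.5,-45.5],6/; s/^p=np.array.*//; s/(2,1,1,.5,.5,.25)/(1,.5,.5,.25)/' run2.py
cat >> run2.py <<'E'
print("cur",p[[5,11,17]]+66)
lim=lambda f,m=.95:[q for q in f if abs(q[0]).max()<m]
show2([solve([lim(samples(AV[5],D0[d],Y0))],[0],lam=.7)[:2] for d in range(3)],off=24,cols=12)
E
timeout 400 python3 run2.py
```

```text
[36, 36, 36, 36, 36, 36, 38, 38, 38, 38, 38, 38, 37, 37, 37, 37, 37, 37]
1 [  0.    20.     0.7  -10.75 -24.   -24.    -7.5   13.    36.5   28.2
  17.    13.5  -45.5  -24.5   -2.   -38.3  -48.8  -49.2 ] 19.87
0.5 [  0.    20.     0.7  -10.75 -24.   -24.    -7.5   12.5   36.5   28.2
  17.    13.5  -45.5  -24.5   -2.   -38.3  -48.3  -49.2 ] 19.69
0.5 [  0.    20.     0.7  -10.75 -24.   -24.    -8.    12.5   36.5   28.2
  17.    13.5  -45.5  -24.5   -2.   -38.3  -48.3  -49.2 ] 19.69
0.25 [  0.    20.     0.7  -10.75 -24.   -24.    -8.    12.5   36.25  28.2
  17.    13.5  -45.5  -24.75  -2.25 -38.3  -48.55 -49.2 ] 19.49
  3 ..........::::......::::
  4         ................
  5           ::..  ........
  6           ..::..........
  7         ..  ..--::....::
  8           ====  ....::::
  9       ::..::**==::----==
 10       ::**++==**====++++
 11   ....  --**==++##******
 12       ..  ::==**##%%####
 13           ..==##%%@@%%##
 14           ::--**%%%%####
 15         ::==****++******
 16     ..--====**%%**++++++
 17 ..::--::==**@@##@@##----
 18 ::..  ++==@@@@++**==----
 19 --..  ++
[... 4615 characters left out ...]
-::     | ..        ..::..         |   ..::----==++====------
 32 --..      --++++**++     | ....    ..::::::..  .... |     ....::::--++**##****
 33 --::..::==**%%%%##++..   | ....    ::------:::::::: |         ..::==##@@@@@@%%
 34 ------++##@@@@@@##==..   |       ..::----======---- |         ..--**%%@@@@@@@@
 35 ----==++##@@@@@@##==..   |         ..--==++++++==== |         ..--**%%@@@@@@@@
 36 ----::--**%%%%%%**--     |         ::==**####**++++ |           --++##%%%%%%##
 37 --::..  ::++****==::     |       ..--++##%%@@%%##** |           ::==++********
 38 ::::    ..--==++--::     |     ..::==**@@@@@@@@%%## |           ..::==++++++++
 39 --::      ::------::..   | ....::--++##@@@@@@@@%%%% |
```

Dial 2 now clearly shows 7 centred and dial 1 shows 4. Dial 3's 2 lies about 1.3 mm behind, so I'll nudge it.

drive_tool(moves=[{"delta_pos": [40, -37.7, 0], "turn": 0, "claw": 0}, {"delta_pos": [40, -37.7, 0], "turn": 0, "claw": 0}, {"delta_pos": [40, -37.7, 15], "turn": 0, "claw": 0}, {"delta_pos": [40, -37.7, 15], "turn": 0, "claw": 0}, {"delta_pos": [40, -37.7, 15], "turn": 0, "claw": 0}, {"delta_pos": [0, 0, 18], "turn": 0, "claw": 0}, {"delta_pos": [0, 0, 3], "turn": 0, "claw": 0}, {"delta_pos": [0, 0, 1.2], "turn": 0, "claw": 0}, {"delta_pos": [0, 0, 1.1], "turn": 0, "claw": 0}, {"delta_pos": [0, 0, 0.8], "turn": 0, "claw": 0}, {"delta_pos": [0, 0, 0.9], "turn": 0, "claw": 0}])

```text
time_s: 37.72
tcp_pos: [0.4406, -0.3759, 0.0953]
ee_rot: [[-0.367, -0.93, 0.001], [-0.93, 0.367, -0.001], [0.0, -0.001, -1.0]]
wrist_force: [-1.2, 3.3, 7.1]
gripper_width: 0.003
gripper_force: 3.5
```

drive_tool(moves=[{"delta_pos": [0, 0, 0.6], "turn": 0, "claw": 0}])

```text
time_s: 37.85
tcp_pos: [0.4406, -0.376, 0.0952]
ee_rot: [[-0.367, -0.93, 0.001], [-0.93, 0.367, -0.001], [0.0, -0.001, -1.0]]
wrist_force: [-2.0, 2.1, 8.4]
gripper_width: 0.005
gripper_force: 4.4
```

drive_tool(moves=[{"delta_pos": [0, 1.8, 0], "turn": 0, "claw": 0}, {"delta_pos": [0, 1.4, 0], "turn": 0, "claw": 0}, {"delta_pos": [0, 0, 0], "turn": 0, "claw": 0}])

```text
time_s: 38.22
tcp_pos: [0.4394, -0.3756, 0.0953]
ee_rot: [[-0.367, -0.93, 0.005], [-0.93, 0.367, -0.003], [0.001, -0.005, -1.0]]
wrist_force: [3.1, 1.4, 7.5]
gripper_width: 0.008
gripper_force: 3.2
```

drive_tool(moves=[{"delta_pos": [0, 0, -15], "turn": 0, "claw": 0}, {"delta_pos": [0, 0, 0], "turn": 0, "claw": 0}])

```text
time_s: 38.48
tcp_pos: [0.4373, -0.3752, 0.1095]
ee_rot: [[-0.368, -0.93, 0.001], [-0.93, 0.368, -0.001], [0.0, -0.001, -1.0]]
wrist_force: [-0.1, 0.1, -0.4]
gripper_width: 0.005
gripper_force: 0.0
```

Run:
```python
from h import *
print(rel([.4718,-.2922,.0985])[0], rel(D0[0])[0], rel(D0[2])[0], monitor.sense()["tcp_pos"])
```

```text
[-89.9  -1.5  11. ] [-54.9  -2.4  14.5] [ 0.6 -2.3 14.5] [ 0.43731941 -0.37520872  0.10952867]
```

drive_tool(moves=[{"delta_pos": [-35, -1.5, 0], "turn": 0, "claw": 0}, {"delta_pos": [-35, 0, 0], "turn": 0, "claw": 0}, {"delta_pos": [0, 0, 7], "turn": 0, "claw": 0}, {"delta_pos": [0, 0, 4], "turn": 0, "claw": 0}, {"delta_pos": [0, 0, 0], "turn": 0, "claw": 0}, {"delta_pos": [-2, 0, 0], "turn": 0, "claw": 0}, {"delta_pos": [-3, 0, 0], "turn": 0, "claw": 0}, {"delta_pos": [-3, 0, 0], "turn": 0, "claw": 0}])

```text
time_s: 39.48
tcp_pos: [0.4666, -0.3049, 0.1054]
ee_rot: [[-0.365, -0.931, -0.0], [-0.931, 0.365, -0.005], [0.005, -0.002, -1.0]]
wrist_force: [-13.8, 2.8, 39.1]
gripper_width: 0.007
gripper_force: 19.7
```

drive_tool(moves=[{"delta_pos": [-2, 0, 0], "turn": 0, "claw": 0}, {"delta_pos": [-2, 0, 0], "turn": 0, "claw": 0}])

```text
time_s: 39.72
tcp_pos: [0.468, -0.3015, 0.1054]
ee_rot: [[-0.365, -0.931, -0.0], [-0.931, 0.365, -0.005], [0.005, -0.002, -1.0]]
wrist_force: [-12.7, 3.9, 38.6]
gripper_width: 0.006
gripper_force: 19.8
```

drive_tool(moves=[{"delta_pos": [0, 0, -14], "turn": 0, "claw": 0}, {"delta_pos": [16, 0, 0], "turn": 0, "claw": 0}, {"delta_pos": [0, 0, 4], "turn": 0, "claw": 0}, {"delta_pos": [0, 0, 3], "turn": 0, "claw": 0}])

```text
time_s: 40.22
tcp_pos: [0.4619, -0.3142, 0.1028]
ee_rot: [[-0.369, -0.929, -0.003], [-0.929, 0.369, 0.001], [-0.0, 0.003, -1.0]]
wrist_force: [0.4, 0.7, -0.3]
gripper_width: 0.003
gripper_force: 0.0
```

Run:
```python
from h import *
s=monitor.sense(); print(rel([.4718,-.2922,.0985])[0], rel(D0[0])[0], s["tcp_pos"],s["wrist_force"])
```

```text
[-24.1  -1.    4.3] [10.9 -2.   7.8] [ 0.46194812 -0.31420967  0.10276902] [ 0.36543604  0.66788941 -0.26597135]
```

drive_tool(moves=[{"delta_pos": [0, 0, 3], "turn": 0, "claw": 0}, {"delta_pos": [-3, 0, 0], "turn": 0, "claw": 0}, {"delta_pos": [-3, 0, 0], "turn": 0, "claw": 0}, {"delta_pos": [-3, 0, 0], "turn": 0, "claw": 0}, {"delta_pos": [0, 0, 0], "turn": 0, "claw": 0}])

```text
time_s: 40.85
tcp_pos: [0.4665, -0.3056, 0.1017]
ee_rot: [[-0.368, -0.93, 0.0], [-0.93, 0.368, -0.0], [-0.0, -0.0, -1.0]]
wrist_force: [0.2, 0.4, 0.3]
gripper_width: 0.003
gripper_force: 0.0
```

drive_tool(moves=[{"delta_pos": [-3, 0, 0], "turn": 0, "claw": 0}, {"delta_pos": [-2, 0, 0], "turn": 0, "claw": 0}, {"delta_pos": [0, 0, 0], "turn": 0, "claw": 0}])

```text
time_s: 41.22
tcp_pos: [0.4681, -0.3015, 0.1017]
ee_rot: [[-0.368, -0.93, -0.0], [-0.93, 0.368, -0.001], [0.001, -0.0, -1.0]]
wrist_force: [-0.5, -2.8, 0.9]
gripper_width: 0.003
gripper_force: 1.4
```

drive_tool(moves=[{"delta_pos": [-2, 0, 0], "turn": 0, "claw": 0}, {"delta_pos": [-2, 0, 0], "turn": 0, "claw": 0}, {"delta_pos": [0, 0, 0], "turn": 0, "claw": 0}])

```text
time_s: 41.6
tcp_pos: [0.4684, -0.3005, 0.1018]
ee_rot: [[-0.368, -0.93, -0.002], [-0.93, 0.368, -0.004], [0.005, 0.001, -1.0]]
wrist_force: [-4.5, -14.8, -1.7]
gripper_width: 0.007
gripper_force: 7.8
```

drive_tool(moves=[{"delta_pos": [5, 0, 0], "turn": 0, "claw": 0}, {"delta_pos": [0, 0, -50], "turn": 0, "claw": 0}, {"delta_pos": [-35, 45, -15], "turn": 0, "claw": 0.5}, {"delta_pos": [-35, 45, -15], "turn": 0, "claw": 0.5}, {"delta_pos": [-35, 45, 0], "turn": 0, "claw": 0.5}])

```text
time_s: 42.22
tcp_pos: [0.3809, -0.1533, 0.1826]
ee_rot: [[-0.369, -0.93, 0.003], [-0.93, 0.369, 0.001], [-0.002, -0.003, -1.0]]
wrist_force: [1.0, 0.7, 0.9]
gripper_width: 0.259
gripper_force: 0.0
```

```bash
cat > lk.py <<'E'
from sr import *
c=avg("top",3); pickle.dump(c,open("/tmp/av6.pkl","wb")); c0=pickle.load(open("/tmp/av.pkl","rb"))[0]
for q in(c0,c):
    g=q["color"].mean(2); a=g[212:230,340:360]; m=(a>130).astype(np.uint8); n,l,st,ce=cv2.connectedComponentsWithStats(m)
    for k in range(1,n):
        if st[k,4]>6: print(st[k],np.round(ray(q,340+ce[k][0],212+ce[k][1],.1065),4))
lim=lambda f,m=.95:[q for q in f if abs(q[0]).max()<m]
T=[solve([lim(samples(c,D0[d],Y0))],[0],lam=.7)[:2] for d in range(3)]
show2(T,off=24,cols=12)
b=ray(c0,323.9,221.3,.0705); print("bar",b, rel(b))
g=c0["color"].mean(2)
print(g[205:228:1,314:342].astype(int))
E
python3 lk.py
```

```text
[ 7  6  6  6 26] [ 0.4722 -0.2922  0.1065]
[ 3  4  6  6 25] [ 0.4759 -0.2828  0.1065]
 10                          | --==++%%@@@@@@@@##****++ |                         
 11     ....--++##%%%%%%#### | ::--++##@@@@@@%%##**++++ |           ::--====::..  
 12   ....::==**%%@@@@%%#### | ::::==**%%@@@@@@##**++++ | ..        ::--==--..    
 13 ......--++##@@@@@@%%##** | ....--++##%%%%%%**++==== | ::        ..----::..    
 14 ......--++##@@@@@@##++++ |     ::==**####**++==---- | ..        ..::----..    
 15 ::::..--++%%@@@@##++---- |     ..--==++++====--:::: |           ..::----..    
 16 --::....--++****++--::.. |       ..::------::::..   |           ::--==++--::::
 17 ::..      ::----::..     |         ....::::::....   |       ..::==++####**++==
 18 ..          ......       |         ....::::--::::.. |       ::==**%%%%@@%%****
 19                          |       ..::::--==++++++== |     ..==**%%@@@@@@%%####
 20               ......     |       ..--==++##@@@@%%%% |     ..==**##@@@@%%%%####
 21         ..:::::::::::::: |     ..::--++##@@@@@@@@@@ |     ..::++**##########%%
 22       ..==++**
[... 4325 characters left out ...]
 89  77  62  60  68  79  89  96 108 121 131 139 142 137 131 125 118 117
  123 128 133 126 110 100  90  78  71  62]
 [ 89  81  63  55  58  65  68  71  78  87 101 115 126 133 140 141 136 135
  140 141 131 113  98  91  81  74  72  70]
 [ 94  88  77  65  63  65  67  69  71  75  81  89 100 111 121 130 137 139
  134 125 113 102  98  95  89  86  80  78]
 [101  98  91  85  85  87  87  86  87  90  94  98 101 102 103 106 116 120
  112 103  99  95  94 100 114 120 102  84]
 [104 102  99  96  96  97  96  95  96  99 103 106 106 105 101 100 105 107
  104  96  88  80  77  93 118 128 109  86]
 [104 100  96  97  99  98  97  97 101 104 106 109 108 107 104 102 102 101
   97  87  70  60  59  73  92 100  92  82]]
```

The knob moved 10.1 mm to the left, so the bolt is fully drawn and the code is right. Next I'll hover over the bail handle and compute the lid arc.

drive_tool(moves=[{"delta_pos": [13, -40, 0], "turn": 0, "claw": 0.4}, {"delta_pos": [13, -40, 0], "turn": 0, "claw": 0.4}, {"delta_pos": [12, -39, 20], "turn": 0, "claw": 0.4}, {"delta_pos": [0, 0, 20], "turn": 0, "claw": 0.4}, {"delta_pos": [0, 0, 20], "turn": 0, "claw": 0.4}, {"delta_pos": [0, 0, 0], "turn": 0, "claw": 0.4}])

```text
time_s: 43.12
tcp_pos: [0.4769, -0.2344, 0.1195]
ee_rot: [[-0.369, -0.929, -0.004], [-0.929, 0.369, 0.001], [0.001, 0.004, -1.0]]
wrist_force: [-0.3, -0.2, 0.4]
gripper_width: 0.401
gripper_force: 0.0
```

Run:
```python
from h import *
import pickle
c=pickle.load(open("/tmp/av.pkl","rb"))[0]
for u,v in((317,219),(323.5,221.1),(331,223.6)): print(ray(c,u,v,.0685))
b=ray(c,323.5,221.1,.0685); d,y,s=rel([b[0],b[1],.05]); print(d,y,s["tcp_pos"],s["gripper_width"])
R=184.3;a=np.radians(3.42+np.arange(0,80,5.)); P=np.stack([R*np.cos(a),R*np.sin(a)],1); print(np.round(np.diff(P,axis=0),1).tolist())
```

```text
[ 0.48311464 -0.21493517  0.0685    ]
[ 0.47777626 -0.23085017  0.0685    ]
[ 0.47143667 -0.24917674  0.0685    ]
[-3.6  0.2 69.5] -111.67733080703607 [ 0.47687725 -0.23437435  0.1195441 ] 0.4008086009226644
[[-1.7, 16.0], [-3.0, 15.8], [-4.4, 15.5], [-5.7, 15.0], [-7.0, 14.5], [-8.3, 13.8], [-9.4, 13.0], [-10.5, 12.1], [-11.6, 11.2], [-12.5, 10.1], [-13.3, 9.0], [-14.1, 7.8], [-14.7, 6.6], [-15.2, 5.3], [-15.6, 3.9]]
```

drive_tool(moves=[{"delta_pos": [-3, 0, 25], "turn": 0, "claw": 0.4}, {"delta_pos": [0, 0, 20], "turn": 0, "claw": 0.4}, {"delta_pos": [0, 0, 15], "turn": 0, "claw": 0.4}, {"delta_pos": [0, 0, 9], "turn": 0, "claw": 0.4}, {"delta_pos": [0, 0, 0], "turn": 0, "claw": 0.4}])

```text
time_s: 43.75
tcp_pos: [0.4787, -0.2313, 0.0523]
ee_rot: [[-0.368, -0.93, -0.001], [-0.93, 0.368, 0.0], [0.0, 0.001, -1.0]]
wrist_force: [-0.1, -0.1, 0.6]
gripper_width: 0.405
gripper_force: 0.0
```

drive_tool(moves=[{"delta_pos": [0, 0, 0], "turn": 0, "claw": 0}, {"delta_pos": [0, 0, 0], "turn": 0, "claw": 0}, {"delta_pos": [0, 0, 0], "turn": 0, "claw": 0}, {"delta_pos": [0, 0, 0], "turn": 0, "claw": 0}])

```text
time_s: 44.25
tcp_pos: [0.4789, -0.2312, 0.0529]
ee_rot: [[-0.368, -0.93, 0.001], [-0.93, 0.368, -0.0], [-0.0, -0.001, -1.0]]
wrist_force: [-0.3, 0.1, 1.6]
gripper_width: 0.091
gripper_force: 30.0
```

drive_tool(moves=[{"delta_pos": [0, -0.8, -8], "turn": 0, "claw": 0}, {"delta_pos": [0, -0.9, -8], "turn": 0, "claw": 0}, {"delta_pos": [0, -3, -15.8], "turn": 0, "claw": 0}])

```text
time_s: 44.62
tcp_pos: [0.4831, -0.2329, 0.0843]
ee_rot: [[-0.368, -0.93, -0.001], [-0.93, 0.368, 0.0], [0.0, 0.001, -1.0]]
wrist_force: [3.3, -1.4, -5.3]
gripper_width: 0.097
gripper_force: 30.0
```

Lid is rising with low force. Continue.

drive_tool(moves=[{"delta_pos": [0, -4.4, -15.5], "turn": 0, "claw": 0}, {"delta_pos": [0, -5.7, -15.0], "turn": 0, "claw": 0}, {"delta_pos": [0, -7.0, -14.5], "turn": 0, "claw": 0}, {"delta_pos": [0, -8.3, -13.8], "turn": 0, "claw": 0}, {"delta_pos": [0, -9.4, -13.0], "turn": 0, "claw": 0}])

```text
time_s: 45.25
tcp_pos: [0.5135, -0.2451, 0.1558]
ee_rot: [[-0.369, -0.929, -0.005], [-0.929, 0.369, 0.002], [-0.0, 0.005, -1.0]]
wrist_force: [-0.3, 0.5, -4.1]
gripper_width: 0.09
gripper_force: 30.0
```

drive_tool(moves=[{"delta_pos": [0, -10.5, -12.1], "turn": 0, "claw": 0}, {"delta_pos": [0, -11.6, -11.2], "turn": 0, "claw": 0}, {"delta_pos": [0, -12.5, -10.1], "turn": 0, "claw": 0}, {"delta_pos": [0, -13.3, -9.0], "turn": 0, "claw": 0}])

```text
time_s: 45.75
tcp_pos: [0.5559, -0.262, 0.1995]
ee_rot: [[-0.368, -0.93, -0.01], [-0.93, 0.368, 0.003], [0.001, 0.01, -1.0]]
wrist_force: [-6.8, 4.9, 6.2]
gripper_width: 0.09
gripper_force: 30.0
```

drive_tool(moves=[{"delta_pos": [0, -14.1, -7.8], "turn": 0, "claw": 0}, {"delta_pos": [0, -14.7, -6.6], "turn": 0, "claw": 0}, {"delta_pos": [0, -15.2, -5.3], "turn": 0, "claw": 0}, {"delta_pos": [0, -15.6, -3.9], "turn": 0, "claw": 0}, {"delta_pos": [0, 0, 0], "turn": 0, "claw": 0}, {"delta_pos": [0, 0, 0], "turn": 0, "claw": 0}])

```text
time_s: 46.5
tcp_pos: [0.6156, -0.2859, 0.2246]
ee_rot: [[-0.368, -0.93, 0.003], [-0.93, 0.368, -0.002], [0.001, -0.003, -1.0]]
wrist_force: [-1.2, -0.3, 3.6]
gripper_width: 0.089
gripper_force: 30.0
```

drive_tool(moves=[{"delta_pos": [0, 0, 0], "turn": 0, "claw": 0.35}, {"delta_pos": [0, 0, 0], "turn": 0, "claw": 0.35}, {"delta_pos": [0, 0, 0], "turn": 0, "claw": 0.35}, {"delta_pos": [0, 0, -20], "turn": 0, "claw": 0.35}, {"delta_pos": [0, 0, -50], "turn": 0, "claw": 0.35}, {"delta_pos": [0, 55, -20], "turn": 0, "claw": 0.35}, {"delta_pos": [-20, 55, 0], "turn": 0, "claw": 0.35}, {"delta_pos": [-40, 45, 0], "turn": 0, "claw": 0.35}, {"delta_pos": [-40, 45, 0], "turn": 0, "claw": 0.35}, {"delta_pos": [-40, 40, 0], "turn": 0, "claw": 0.35}, {"delta_pos": [0, 0, 0], "turn": 0, "claw": 0.35}])

```text
time_s: 47.88
tcp_pos: [0.4423, -0.0642, 0.3128]
ee_rot: [[-0.363, -0.932, 0.001], [-0.932, 0.363, 0.001], [-0.001, -0.001, -1.0]]
wrist_force: [-0.4, 0.2, -0.1]
gripper_width: 0.35
gripper_force: 0.0
```

Run:
```python
from sr import *
c=avg("top",3); s=cap("side"); Pt=pts(c); Ps=pts(s); 
yaw=Y0; ax=np.array([np.cos(yaw),np.sin(yaw)]); ay=np.array([-np.sin(yaw),np.cos(yaw)]); bar=np.array([.4773,-.232])
for n,P in(("top",Pt),("side",Ps)):
    Q=P.reshape(-1,3); Q=Q[~np.isnan(Q[:,0])]; x=(Q[:,:2]-bar)@ax; y=(Q[:,:2]-bar)@ay
    m=(Q[:,2]>.1)&(Q[:,2]<.26)&(x>.09)&(x<.24)&(y<.03)&(y>-.2); print(n,m.sum())
    if m.sum()>20:
        z=Q[m,2]; k=np.polyfit(z,x[m],1); print("lid angle",np.degrees(np.arctan2(1,k[0])),"max z",z.max())
lim=lambda f,m=.95:[q for q in f if abs(q[0]).max()<m]
show2([solve([lim(samples(c,D0[d],Y0))],[0],lam=.7)[:2] for d in range(3)],off=24,cols=12)
c0=pickle.load(open("/tmp/av.pkl","rb"))[0]
g=c["color"].mean(2); a=g[212:230,340:360]; n,l,st,ce=cv2.connectedComponentsWithStats((a>130).astype(np.uint8)); print([(st[k].tolist(),np.round(ray(c,340+ce[k][0],212+ce[k][1],.1065),4)) for k in range(1,n)])
d=np.abs(c["color"]-c0["color"]).mean(2); print("bystander diff",{k:round(float(d[v0:v1,u0:u1].mean()),2) for k,(u0,v0,u1,v1) in dict(block=(430,185,480,235),pencil=(465,220,500,266),tape=(243,245,277,272)).items()})
print(monitor.sense()["tcp_pos"])
im=cv2.cvtColor(np.clip(c["color"],0,255).astype(np.uint8)[130:275,230:510],cv2.COLOR_RGB2BGR); cv2.imwrite("pics/z.png",cv2.resize(im,None,fx=2.8,fy=2.8))
```

```text
top 989
lid angle 103.25941180667913 max z 0.24094949043805003
side 104
lid angle 101.63995643497829 max z 0.2339100560525914
 10                          | ==++**%%@@@@@@@@##****** |                         
 11   ....::--++##%%%%%%#### | ----++##@@@@@@%%##**++++ |           ::--====::..  
 12     ..::==**%%@@@@%%#### | ::--==##@@@@@@%%##**++++ | ..        ::--==--..    
 13 ......--++##@@@@@@%%##** | ....--**##%%%%%%**++==== | ..        ..----::..    
 14 ......--++##@@@@@@##++== |   ..::==**##****++==---- | ..          ::----..    
 15 ......--++##@@@@##++--:: |     ..--==++++====--::.. |           ..::----..    
 16 ::::....--++****++--..   |       ::::::----::::..   |           ..--==++----::
 17 ::..      ::------..     |           ..::::::....   |         ..--++####**++==
 18 ..          ......       |         ....::::--::::.. |       ::==**%%@@@@%%**++
 19                 ..       |       ..::::--==++++++== |     ..--**%%@@@@@@%%##**
 20               ......     |     ....--==**##@@@@%%%% |     ..==**##@@@@%%%%####
 21         ..:::::::::::::: |     ..::--++##@@@@@@@@@@ |    
[... 1083 characters left out ...]
-++%%@@@@@@%%%%##
 35 ----==**%%@@@@@@##==..   |         ..--==++++++==-- |       ..--++**####%%####
 36 ----::--++##@@%%**==..   |         ::==**##%%**++== |           ::--++**######
 37 --::..  ::==****++--.... |       ..--++##@@@@%%##** |             ..--==++****
 38 --::      ::====--::.... |     ..::==**@@@@@@@@%%## |               ::--==++++
 39 --::      ..::::::::.... |   ..::--++##@@@@@@@@%%%% |                         
[([4, 0, 1, 1, 1], array([ 0.4926, -0.2792,  0.1065])), ([3, 4, 7, 6, 29], array([ 0.4762, -0.2835,  0.1065])), ([9, 12, 2, 2, 3], array([ 0.4626, -0.2921,  0.1065]))]
bystander diff {'block': 5.74, 'pencil': 5.66, 'tape': 12.87}
[ 0.44402277 -0.06727121  0.31196185]
```

View pics/z.png

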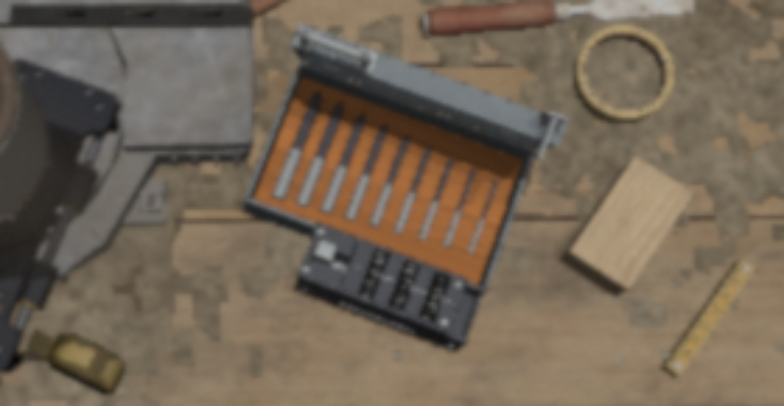

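The picture shows the lid standing open (about 76°), the slide at the left, and the block, pencil and tape where they were. Handing in.

```bash
python3 -c "
from station import ticket
print(ticket.finish_job())"
```

```text
the job is handed in; nothing more can be done
None
```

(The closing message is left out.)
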